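# Release a pocket tray with the latch key

## Task

Take the release key out of its holder block, put its rod down through the narrow slot in the steel latch housing, feel for the hidden spring tab and press it gently, keeping it down until the tray carriage has let go and slid all the way out by itself. Then put the key back upright in its holder, fully home, and let go. Never push harder than 25 N with the key, touch the tray station with nothing but the key, and leave the other things where they are.

Things in the scene. Friction and masses are not known exactly. Their poses are not given: they have to be found in the camera images.
- station: fixed tray station: black base plate 360 x 230 mm with a steel latch housing (84 mm along x, 170 along y, its top 90 mm above the table) at its +x end; on the -x side a sliding carriage with an aluminium tray of 25 round pockets, top 57 mm above the table. Origin on the table below the middle of the slot; x from tray to housing, y along the slot, z up
- slot (a point): middle of the slot in the housing's top face; axes as the station. Slot 12 mm wide (x), 66 mm long (y), in an 8 mm plate. Hidden below: a steel latch tab, 12 mm long along y, wider than the slot, 4 mm thick; its middle is anywhere within 24 mm of this point along y, its top 18 to 36 mm below this face. Elsewhere under the slot lies a rigid floor, 9.5 mm below the top of the unpressed tab (5.5 mm below its underside)
- slot_end (a point): middle of the slot's +y end, 33 mm from slot. About the tab: it gives on a spring, 4 to 5 N at first, rising to about 9 N (up to 11 N before the catch lets go); it frees the carriage 6 mm down and has a firm stop at 7 mm. The floor beside it does not give. More than 25 N from the key on tab, floor or housing does damage; 11 to 13 N on the tab is enough
- carriage (a joint): how far the tray carriage has come out, towards the station's -x, in m: 0 latched, 0.036 fully out. A damped spring drives it, some 4 s for the whole way. Keep the tab down until it is over 28 mm out, or a second catch stops it somewhere between 14 and 26 mm (pressing the tab again frees it)
- key_grip (a point): centre of the release key's handle: black, square, 18 x 18 mm, 56 mm tall, flat sides along the key's x and y; z points up from rod to handle. The key stands upright in its holder. Under the handle a round flange (28 mm across, 5 mm thick, its underside 33 mm below this point), then the steel rod, 8 mm across, 78 mm long, its tip 111 mm below this point. About 0.1 kg
- key_tip (a point): end of the key's rod, on its axis; same axes as key_grip
- socket (a point): centre of the mouth of the holder's hole, in the top face of the fixed aluminium holder block (60 x 60 mm, 84 mm tall). The hole is 12 mm wide, square and goes right through; with the key home its flange lies on the block's top face and its tip is 78 mm below this point
- gauge: bystander, fixed: steel block 60 x 60 x 45 mm with a stepped round plug on top, 87 mm tall in all. Origin under its centre. It stands on the other side of the station from the holder
- blank_a_center (a point): bystander: centre of a loose aluminium disc, 29 mm across, 12 mm thick
- blank_b_center (a point): bystander: centre of a second such disc
- driver_grip (a point): bystander: handle of a loose screwdriver lying on the table
- wrench_grip (a point): bystander: handle of a loose wrench lying on the table
- bottle_mid (a point): bystander: half-way up a loose white bottle, 60 mm across, 150 mm tall
- jar_mid (a point): bystander: half-way up a loose grey jar, 64 mm across, 70 mm tall
- bin: bystander: fixed black open bin 130 x 190 x 60 mm with a few discs. Origin under its centre
Things that resemble listed ones, but are neither listed nor needed, are in the scene too. There is more than one size of the part that bears key_grip; the job needs the smallest.

How it is judged:
By the outcome, as a careful person would: the job done as asked, in the order asked, and still so for the second after the job is handed in, with the robot touching nothing.
It also fails if it takes over 72 s, if anything falls off the work surface, if the arm or the gripper's body presses on something with over 40 N, if the wrist force passes 120 N, or if a joint passes its speed limit or range.

## Robot

A 6-joint arm with a two-finger parallel gripper is mounted at the origin on the work surface. World frame = base frame: x ahead of the robot, y to its left, z up, the work surface at z = 0. Lengths are in mm, angles in rad, forces in N, time in s.
With the tool pointing down it reaches from about 350 to 975 mm from the base axis. Payload 7.1 kg.
Tool frame: the origin (TCP) lies at the very end of the fingers, on their centre line; the grasp point (between the pads) lies 19 mm behind it; y points along the fingers, x is the direction in which the jaws open and shut, and the axes are right-handed (so a half turn about y gives the same grasp; the last joint's range is limited). The gripper opens to 88 mm and grips with 3 to 60 N. Pads are 20 mm wide; open, the fingers measure 115 mm over their backs; the gripper's body (75 mm by 178 mm) begins 61 mm behind the grasp point.
Start: joints at [1.294, 0.423, 1.63, -0, 1.089, -0.019], TCP at [159.315, 604.337, 222.675] pointing down, gripper open.
Joint ranges: [-3, 3], [-0.9, 2.11], [0.09, 2.58], [-1.31, 4.45], [0.11, 2.69], [-2.54, 2.54]. Speed limits (rad/s): [2.39, 2.39, 3.01, 3.14, 3.14, 3.14].

## Interface

Orientations are given as a rotation vector (axis times angle).
In Python, from workcell import ctrl gives the robot as it stands. The module is installed in compiled form; this text tells all that it offers.
- The arm moves only by the tool jog_arm, never from a script. Its argument "steps" is a list of rows, each an object with "turn": the turn, a rotation vector about the world's x, y, z scaled (see below), a list of three; "dp": the shift along the world's x, y, z scaled (see below), a list of three; "claw": the opening, from 0 (shut) to 1 (fully open). In form: [{"turn": [wx, wy, wz], "dp": [x, y, z], "claw": claw}, ...]. A call has 1 to 12 rows; each row is the pose to reach, as a shift and turn from the pose measured when the call began, turning the shorter way round; what a row does not reach only later rows make up. The controller multiplies each number of a shift by 80 mm and each number of a turn by pi rad. A row lasts 1/12 s, in which the tool goes at most 41.7 mm and 7.16 degrees, less where a joint would pass 70% of its speed; a pose out of reach is approached as far as the arm can. A call with a number of a shift or a turn outside -1 to 1 is refused whole. A call with a gripper value outside its range is refused whole. The fingers move at their own pace and stop on an object; the grip force is fixed at half the most. Time passes only in rows, so rows that repeat a pose let the fingers close. It gives the time, the measured TCP pose, the force and the opening at its end, in the units of the state.
- ctrl.get_obs(): the state, without advancing time (a new reading comes with each control period).
- ctrl.get_image(name): name is "side" or "top" or "wrist"; returns a dict with "img" (384x512x3 uint8, red, green, blue), "range_z" (384x512 float32, mm along the optical axis (not along the pixel's ray), 0 where there is no reading), "fovy" (degrees; the focal length in pixels is half the picture's height over the tangent of half this angle, whatever the lens; pixels are square), "cx", "cy" (the principal point, pixels), "dist_coeffs" ([k1, k2, p1, p2, k3] as OpenCV has them; the pictures are not rectified), "camera_from_world" (4x4, takes a point from world to camera coordinates); the wrist camera has in their place "hand_eye" (4x4, takes a point from camera to tool coordinates, whose origin is the TCP and whose axes are the tool frame's). Camera axes: x right, y down, z forward; pixel columns grow to the right and rows downward; lengths in mm; the calibration is good to about 2 mm. A picture is of the moment at which its call begins: read the wrist's pose just before it.
- ctrl.close_job(): hands the job in, once; it reports no verdict.
The state is a dict: "t": time; "qpos": joint angles; "qvel": joint speeds; "joint_torque": joint torques, N m; "ee_pos": TCP position; "orientation": TCP orientation; "ft_force": force on the tool from outside, world axes, zero at the start; "moment": the same for the moment, N m; "width": finger opening in mm.
Only numpy, scipy, OpenCV 4.12 (cv2) and the standard library are available. Lean on these libraries where they do the work, as an engineer would, in place of code of your own. Each camera call takes 0.05 s, during which the arm holds its last target.

## Working session

There is one attempt and no reset: what is moved stays moved. The work goes in short steps, Python scripts to look and compute and a tool call to move; the robot and the scene stay as the last step left them, time stands still between calls to the robot, and variables do not carry over. Pictures are saved under pics/ and viewed, and the job is handed in when it is done.

Besides the shell and the picture viewer there is one more tool, called after "Call:" by a JSON object that holds its "method" and its "body". jog_arm: Moves the arm, as the interface text tells. Its arguments: {"type":"object","properties":{"steps":{"type":"array","items":{"type":"object","properties":{"turn":{"type":"array","items":{"type":"number"}},"dp":{"type":"array","items":{"type":"number"}},"claw":{"type":"number"}}}}},"required":["steps"]}

```bash
mkdir -p pics; cat > h.py <<'E'
import numpy as np, cv2
from workcell import ctrl
from scipy.spatial.transform import Rotation as R
def cap(name,tag):
    o=ctrl.get_obs(); d=ctrl.get_image(name)
    if name=='wrist':
        T=np.eye(4);T[:3,:3]=R.from_rotvec(o['orientation']).as_matrix();T[:3,3]=o['ee_pos']
        W=T@np.array(d['hand_eye'])
    else: W=np.linalg.inv(np.array(d['camera_from_world']))
    f=192/np.tan(np.radians(d['fovy'])/2)
    K=np.array([[f,0,d['cx']],[0,f,d['cy']],[0,0,1]])
    np.savez(f'pics/{tag}.npz',img=d['img'],z=d['range_z'],K=K,dist=np.array(d['dist_coeffs'],float),W=W)
    cv2.imwrite(f'pics/{tag}.png',d['img'][:,:,::-1])
    return o
def load(tag): return np.load(f'pics/{tag}.npz')
def pts(tag):
    d=load(tag);h,w=d['z'].shape
    u,v=np.meshgrid(np.arange(w),np.arange(h))
    n=cv2.undistortPoints(np.stack([u,v],-1).reshape(-1,1,2).astype(np.float64),d['K'],d['dist']).reshape(h,w,2)
    P=np.concatenate([n,np.ones((h,w,1))],-1)*d['z'][...,None]
    Pw=P@d['W'][:3,:3].T+d['W'][:3,3]
    Pw[d['z']<=0]=np.nan
    return Pw
def crop(tag,x0,y0,x1,y1,s,out):
    im=cv2.imread(f'pics/{tag}.png')[y0:y1,x0:x1]
    cv2.imwrite(f'pics/{out}.png',cv2.resize(im,None,fx=s,fy=s,interpolation=cv2.INTER_CUBIC))
def proj(tag,P):
    d=load(tag);M=np.linalg.inv(d['W'])
    p,_=cv2.projectPoints(np.array(P,float).reshape(-1,1,3),cv2.Rodrigues(M[:3,:3])[0],M[:3,3],d['K'],d['dist'])
    return p.reshape(-1,2)
E
python3 - <<'E'
from h import *
print(cap('top','top0'));cap('side','side0');cap('wrist','wr0')
E
```

```text
{'t': 0.0, 'qpos': array([ 1.29399280e+00,  4.23833400e-01,  1.63070837e+00, -2.66070564e-05,
        1.08861006e+00, -1.89883642e-02]), 'qvel': array([-0.00066357, -0.00080167,  0.00112905, -0.0004336 , -0.00045467,
        0.00220799]), 'joint_torque': array([ 2.10172866e-04, -5.44640315e+01, -2.73658919e+01,  6.43601012e-02,
        2.26599968e-02, -1.09956375e-04]), 'ee_pos': array([159.17379643, 603.79834191, 221.89913442]), 'orientation': array([-1.32116182, -1.01632345,  1.01838853]), 'ft_force': array([0.23316804, 0.58219118, 0.19861527]), 'moment': array([ 0.004475  ,  0.00797567, -0.04438144]), 'width': 88.07007326986641}
```

View pics/top0.png

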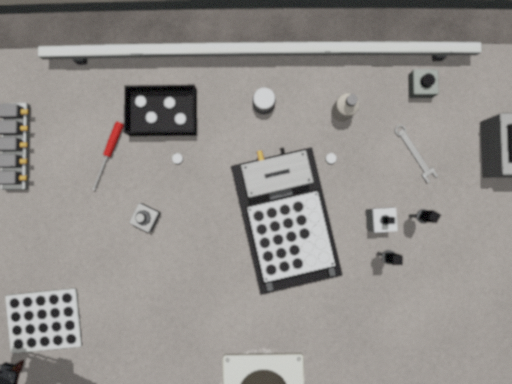

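View pics/side0.png

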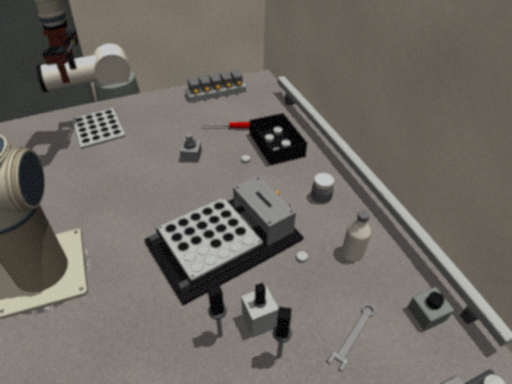

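View pics/wr0.png

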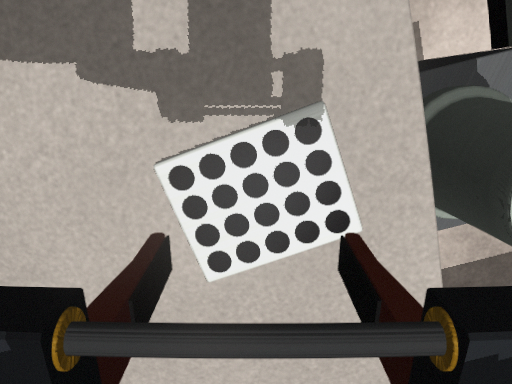

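```bash
python3 - <<'E'
from h import *
crop('side0',190,260,320,370,6,'s0c')
crop('top0',350,170,460,280,5,'t0c')
crop('top0',225,140,345,300,4,'t0s')
P=pts('top0')
for (u,v) in [(385,220),(377,212),(390,220),(428,216),(392,259),(425,82),(277,173),(290,232),(262,155),(145,217),(415,78)]:
    print((u,v),P[v,u].round(1))
E
```

```text
(385, 220) [ 469.2 -308.6  116.5]
(377, 212) [ 489.3 -296.6   85.1]
(390, 220) [ 469.7 -313.6  144.2]
(428, 216) [ 479.  -393.5  186.4]
(392, 259) [ 378.9 -304.6  187. ]
(425, 82) [ 833.8 -439.8   67.3]
(277, 173) [594.3 -41.2  59.7]
(290, 232) [439.5 -73.2  61.1]
(262, 155) [642.7  -2.3  55.9]
(145, 217) [482.2 302.6  76.8]
(415, 78) [ 849.9 -419.5   48.4]
```

View pics/s0c.png

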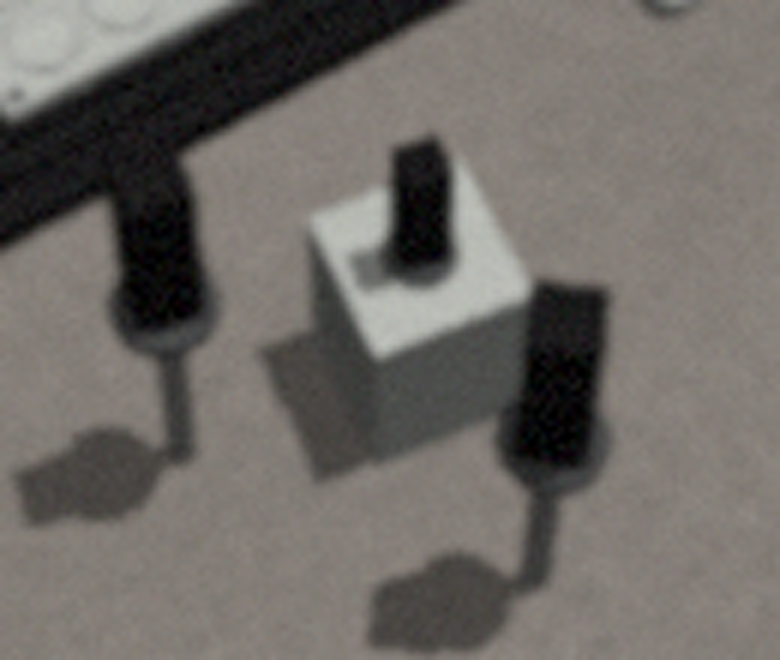

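View pics/t0c.png

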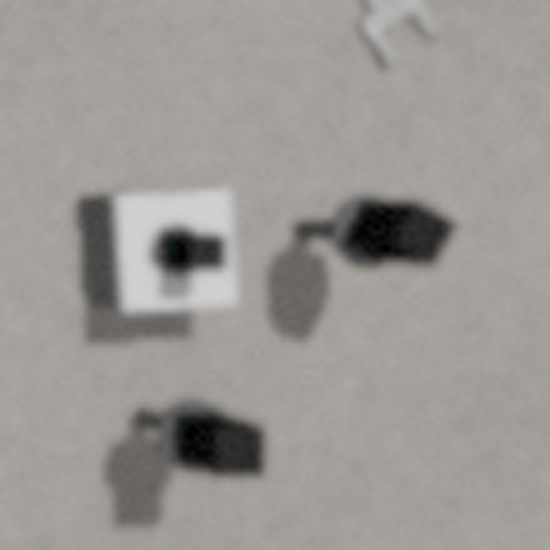

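View pics/t0s.png

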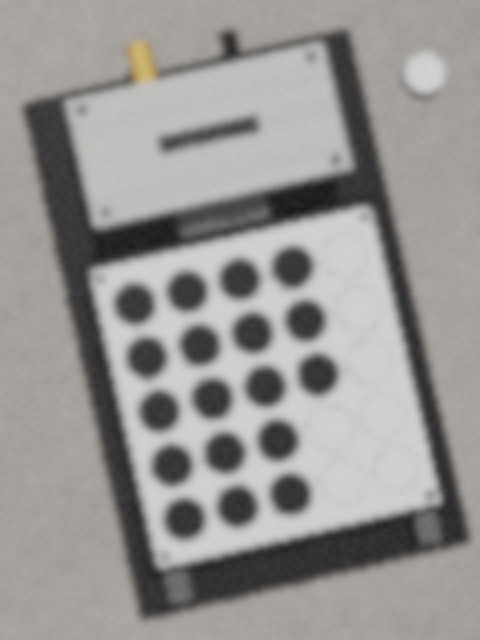

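```bash
python3 - <<'E'
from h import *
o=ctrl.get_obs();M=R.from_rotvec(o['orientation']).as_matrix();print(M.round(3))
d=ctrl.get_image('wrist');print(np.array(d['hand_eye']).round(3),d['fovy'],d['cx'],d['cy'],d['dist_coeffs'])
P=pts('side0')
d=load('side0')
# decoys & key cloud
m=np.isfinite(P[...,0])
S=P[m]
for c,n in [((470,-310),'key'),((479,-385),'B'),((378,-300),'A')]:
    q=S[(abs(S[:,0]-c[0])<45)&(abs(S[:,1]-c[1])<35)&(S[:,2]>92)]
    print(n,len(q),q.mean(0).round(1),q[:,2].max().round(1),np.percentile(q,[5,95],axis=0).round(1))
P=pts('top0');S=P[np.isfinite(P[...,0])]
for c,n in [((470,-310),'key'),((479,-385),'B'),((378,-300),'A')]:
    q=S[(abs(S[:,0]-c[0])<45)&(abs(S[:,1]-c[1])<35)&(S[:,2]>95)]
    print(n,len(q),q.mean(0).round(1),q[:,2].max().round(1))
    q=q[q[:,2]>np.percentile(q[:,2],60)];print(q.mean(0).round(1))
E
```

```text
[[ 0.255 -0.    -0.967]
 [ 0.967 -0.001  0.255]
 [-0.001 -1.     0.   ]]
[[ 1.0000e+00 -0.0000e+00 -1.0000e-03 -2.1480e+00]
 [ 1.0000e-03 -3.0000e-01  9.5400e-01 -1.6165e+02]
 [-0.0000e+00 -9.5400e-01 -3.0000e-01  8.2875e+01]
 [ 0.0000e+00  0.0000e+00  0.0000e+00  1.0000e+00]] 58.0770467745327 254.50558420283926 194.1239816882989 [-0.05766588  0.          0.          0.          0.        ]
key 208 [ 466.8 -324.   127.2] 146.6 [[ 459.6 -329.1   98.3]
 [ 476.5 -313.4  145.7]]
B 302 [ 472.3 -412.3  162.3] 191.3 [[ 462.3 -419.6  111.8]
 [ 490.1 -400.   189.7]]
A 477 [ 374.3 -326.4  154.7] 190.0 [[ 362.9 -332.9  111.5]
 [ 386.9 -311.7  188.8]]
key 83 [ 469.6 -313.   133.1] 150.8
[ 469.6 -316.1  145.9]
B 287 [ 478.2 -401.8  155.8] 193.6
[ 478.2 -406.2  187.4]
A 260 [ 378.3 -311.1  159.1] 194.5
[ 377.4 -315.8  188.9]
```

Call:
{"method": "jog_arm", "body": {"steps": [{"dp":[1,-1,0.5],"turn":[0,0,0],"claw":1},{"dp":[1,-1,0.5],"turn":[0,0,0],"claw":1},{"dp":[1,-1,0.5],"turn":[0,0,0],"claw":1}]}}

```text
t: 0.45
ee_pos: [239.7, 522.7, 262.2]
orientation: [-1.321, -1.017, 1.02]
ft_force: [0.7, 1.1, 1.0]
width: 87.9
```

Call:
{"method": "jog_arm", "body": {"steps": [{"dp":[1,-1,0.4],"turn":[0,0,-0.12],"claw":1},{"dp":[1,-1,0.4],"turn":[0,0,-0.12],"claw":1},{"dp":[1,-1,0.4],"turn":[0,0,-0.12],"claw":1}]}}

```text
t: 0.7
ee_pos: [321.0, 440.9, 295.0]
orientation: [-1.447, -0.726, 0.728]
ft_force: [-0.5, 1.3, -1.1]
width: 87.6
```

Call:
{"method": "jog_arm", "body": {"steps": [{"dp":[1,-1,0],"turn":[0,0,-0.12],"claw":1},{"dp":[1,-1,0],"turn":[0,0,-0.12],"claw":1},{"dp":[1,-1,0],"turn":[0,0,-0.12],"claw":1}]}}

```text
t: 0.95
ee_pos: [402.6, 358.7, 295.3]
orientation: [-1.528, -0.435, 0.437]
ft_force: [0.5, -0.5, -0.2]
width: 87.9
```

Call:
{"method": "jog_arm", "body": {"steps": [{"dp":[1,-1,0],"turn":[0,0,-0.12],"claw":1},{"dp":[1,-1,0],"turn":[0,0,-0.12],"claw":1},{"dp":[1,-1,0],"turn":[0,0,-0.12],"claw":1}]}}

```text
t: 1.2
ee_pos: [484.2, 276.5, 295.4]
orientation: [-1.567, -0.142, 0.143]
ft_force: [0.9, -0.3, -0.3]
width: 87.7
```

Call:
{"method": "jog_arm", "body": {"steps": [{"dp":[0.6,-1,0],"turn":[0,0,-0.08],"claw":1},{"dp":[0.6,-1,0],"turn":[0,0,-0.08],"claw":1},{"dp":[0.6,-1,0],"turn":[0,0,-0.08],"claw":1}]}}

```text
t: 1.45
ee_pos: [534.3, 192.4, 295.2]
orientation: [-1.572, 0.062, -0.062]
ft_force: [0.1, -1.4, 0.3]
width: 87.7
```

Call:
{"method": "jog_arm", "body": {"steps": [{"dp":[0.6,-1,0],"turn":[0,0,0],"claw":1},{"dp":[0.6,-1,0],"turn":[0,0,0],"claw":1},{"dp":[0.6,-1,0],"turn":[0,0,0],"claw":1}]}}

```text
t: 1.7
ee_pos: [584.0, 109.1, 295.1]
orientation: [-1.573, 0.062, -0.063]
ft_force: [0.3, 0.2, -1.3]
width: 87.7
```

Call:
{"method": "jog_arm", "body": {"steps": [{"dp":[0,-1,0],"turn":[0,0,0],"claw":1},{"dp":[0,-1,0],"turn":[0,0,0],"claw":1},{"dp":[0,-1,0],"turn":[0,0,0],"claw":1},{"dp":[0,-1,0],"turn":[0,0,0],"claw":1}]}}

```text
t: 2.03
ee_pos: [583.8, 27.8, 295.0]
orientation: [-1.573, 0.065, -0.065]
ft_force: [-0.4, -0.3, 1.0]
width: 88.1
```

```bash
python3 - <<'E'
from h import *
print(cap('wrist','wr1')['ee_pos'])
P=pts('wr1')
print(P[::48,::64].round(0).tolist())
E
```

```text
[583.80149493  27.82006665 294.97298462]
[[[286.0, 240.0, -1.0], [368.0, 230.0, -1.0], [446.0, 221.0, -2.0], [524.0, 213.0, -1.0], [600.0, 206.0, -1.0], [677.0, 200.0, -1.0], [752.0, 194.0, 6.0], [829.0, 190.0, 8.0]], [[272.0, 185.0, -0.0], [356.0, 175.0, -1.0], [438.0, 167.0, -0.0], [517.0, 159.0, -2.0], [596.0, 152.0, -0.0], [675.0, 146.0, -0.0], [754.0, 140.0, 1.0], [837.0, 136.0, -2.0]], [[255.0, 127.0, -0.0], [342.0, 118.0, -2.0], [427.0, 109.0, -1.0], [509.0, 102.0, -1.0], [591.0, 95.0, 0.0], [673.0, 88.0, -0.0], [755.0, 82.0, -0.0], [839.0, 76.0, 1.0]], [[235.0, 64.0, -2.0], [327.0, 56.0, -2.0], [416.0, 48.0, 1.0], [504.0, 42.0, 13.0], [587.0, 43.0, 61.0], [671.0, 26.0, -1.0], [757.0, 19.0, -1.0], [845.0, 13.0, -2.0]], [[215.0, -3.0, -2.0], [340.0, 2.0, 47.0], [426.0, -2.0, 57.0], [504.0, -9.0, 57.0], [582.0, -6.0, 89.0], [669.0, -40.0, 1.0], [758.0, -48.0, 1.0], [810.0, -31.0, 70.0]], [[192.0, -76.0, 0.0], [330.0, -59.0, 57.0], [413.0, -66.0, 56.0], [496.0, -72.0, 58.0], [578.0, -64.0, 89.0], [667.0, -114.0, -0.0], [761.0, -122.0, -1.0], [858.0, -131.0, -1.0]], [[520.0, 65.0, 381.0], [536.0, 63.0, 380.0], [538.0, 42.0, 347.0], [486.0, -142.0, 57.0], [572.0, -127.0, 91.0], [666.0, -195.0, -1.0], [632.0, 33.0, 346.0], [636.0, 55.0, 381.0]], [[531.0, 63.0, 398.0], [541.0, 57.0, 391.0], [556.0, 56.0, 392.0], [571.0, 54.0, 390.0], [586.0, 54.0, 392.0], [600.0, 52.0, 391.0], [615.0, 51.0, 391.0], [630.0, 51.0, 393.0]]]
```

View pics/wr1.png

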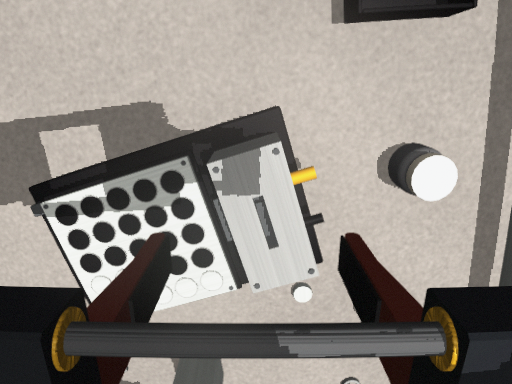

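```bash
cat >> h.py <<'E'
def ray(tag,uv,z):
    d=load(tag);n=cv2.undistortPoints(np.array(uv,float).reshape(-1,1,2),d['K'],d['dist']).reshape(-1,2)
    r=np.c_[n,np.ones(len(n))]@d['W'][:3,:3].T;o=d['W'][:3,3]
    return o+r*((z-o[2])/r[:,2])[:,None]
E
python3 - <<'E'
from h import *
crop('wr1',200,120,330,300,4.4,'wr1c')
P=pts('wr1')
np.set_printoptions(linewidth=250)
print(P[190:255:2,246:286:2,2].round(0).astype(int))
E
```

```text
[[                  89                   91                   90                   90                   88                   89                   89                   90                   90                   90                   90
                    90                   90                   90                   90                   89                   90                   91                   89                   88]
 [                  89                   91                   89                   90                   90                   89                   89                   90                   90                   90                   90
                    91                   90                   91                   90                   89                   91                   90                   91                   91]
 [                  90                   91                   90                   90                   90                   90                   90                   91                   90                   91                   90
                 
[... 12285 characters left out ...]
1                   90
                    90                   90                   91                   90                   89                   90                   91                   89                   90]
 [                  89                   92                   89                   91                   90                   90                   89                   89                   90                   88                   90
                    90                   90                   90                   90                   90                   90                   89                   90                   91]]<stdin>:5: RuntimeWarning: invalid value encountered in cast
```

View pics/wr1c.png

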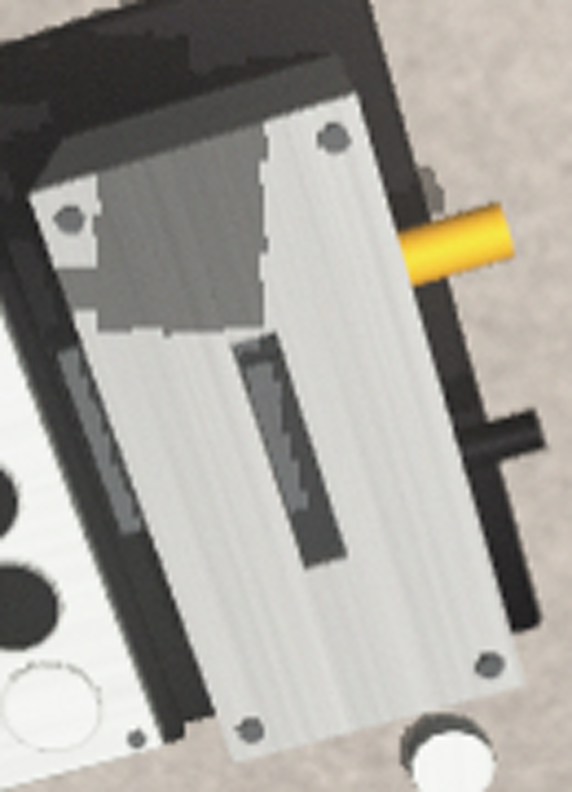

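```bash
cat > slot.py <<'E'
from h import *
import sys
tag=sys.argv[1]; c0=np.array([float(sys.argv[2]),float(sys.argv[3])])
P=pts(tag);Z=P[...,2]
near=np.hypot(P[...,0]-c0[0],P[...,1]-c0[1])<50
top=near&(Z>86)&(Z<94)
print('top z',np.nanmedian(Z[top]))
dark=(near&(Z<86)&(Z>45)).astype(np.uint8)
n,lab,st,_=cv2.connectedComponentsWithStats(dark);i=1+np.argmax(st[1:,4]);m=lab==i
cs,_=cv2.findContours(m.astype(np.uint8),cv2.RETR_EXTERNAL,cv2.CHAIN_APPROX_NONE)
uv=cs[0].reshape(-1,2).astype(float)
W=ray(tag,uv,90.0)[:,:2]
r=cv2.minAreaRect(W.astype(np.float32));print('slot rect at z=90',r)
b=cv2.boxPoints(r);print(b.round(1))
e=[(b[1]-b[0]),(b[2]-b[1])];e=max(e,key=np.linalg.norm);yv=e/np.linalg.norm(e);yv=yv if yv[1]>0 else -yv
xv=np.array([yv[1],-yv[0]]);print('yaxis',yv,'yaw',np.degrees(np.arctan2(xv[1],xv[0])))
c=np.array(r[0])
t=m&(Z>62)&(Z<72);q=P[t]
print('tab z',np.median(q[:,2]),'floor',np.median(Z[m&(Z<61)&(Z>50)]))
s=(q[:,:2]-c)@yv; print('tab along y pct',np.percentile(s,[1,3,10,50,90,97,99]).round(1),'x',np.percentile((q[:,:2]-c)@xv,[3,97]).round(1))
E
python3 slot.py wr1 590 -42
```

```text
top z 89.83395153091999
slot rect at z=90 ((590.3103637695312, -42.103397369384766), (11.584614753723145, 64.0577163696289), 12.34579086303711)
[[577.8 -12.1]
 [591.5 -74.6]
 [602.8 -72.2]
 [589.1  -9.6]]
yaxis [-0.2138117   0.97687495] yaw 12.3458185
tab z 66.97779635302197 floor 57.58287476475152
tab along y pct [ 5.8  5.9  7.  12.1 17.3 17.5 17.7] x [-6.9  3.6]
```

Call:
{"method": "jog_arm", "body": {"steps": [{"dp":[-0.5,-1,0],"turn":[0,0,0],"claw":1},{"dp":[-0.5,-1,0],"turn":[0,0,0],"claw":1},{"dp":[-0.5,-1,0],"turn":[0,0,0],"claw":1}]}}

```text
t: 2.33
ee_pos: [541.4, -52.3, 294.8]
orientation: [-1.574, 0.064, -0.062]
ft_force: [0.2, 0.4, -0.3]
width: 87.8
```

Call:
{"method": "jog_arm", "body": {"steps": [{"dp":[-0.5,-1,0],"turn":[0,0,0],"claw":1},{"dp":[-0.5,-1,0],"turn":[0,0,0],"claw":1},{"dp":[-0.5,-1,0],"turn":[0,0,0],"claw":1}]}}

```text
t: 2.58
ee_pos: [499.6, -133.8, 294.8]
orientation: [-1.574, 0.065, -0.061]
ft_force: [0.7, 0.9, -0.1]
width: 87.7
```

Call:
{"method": "jog_arm", "body": {"steps": [{"dp":[-0.4,-1,0],"turn":[0,0,0],"claw":1},{"dp":[-0.4,-1,0],"turn":[0,0,0],"claw":1},{"dp":[-0.4,-1,0],"turn":[0,0,0],"claw":1},{"dp":[-0.4,-1,0],"turn":[0,0,0],"claw":1}]}}

```text
t: 2.92
ee_pos: [467.7, -214.1, 294.9]
orientation: [-1.574, 0.066, -0.062]
ft_force: [0.9, 0.0, -0.9]
width: 87.9
```

```bash
python3 - <<'E'
from h import *
o=cap('wrist','wr2');print(o['ee_pos'],o['orientation'],o['qpos'])
P=pts('wr2')
for x,y in [(470,-315)]:
    p=proj('wr2',[[470,-315,84],[470,-315,145]]);print(p)
E
```

```text
[ 467.69218131 -214.10594083  294.87261249] [-1.57404521  0.0657614  -0.06231293] [-0.44960848  0.17703623  1.79850829 -0.00513737  1.1663972  -0.36609416]
[[264.07142851 244.46507509]
 [265.54053609 270.89801698]]
```

View pics/wr2.png

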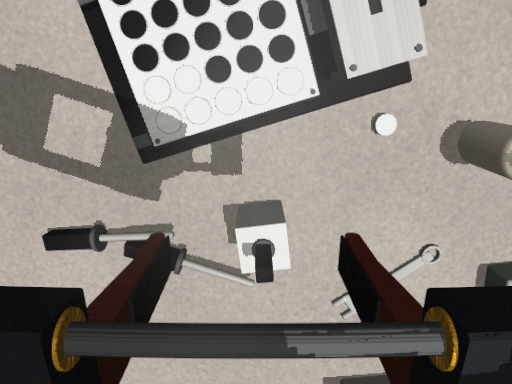

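```bash
python3 - <<'E'
from h import *
cap('side','side1');cap('top','top1')
crop('side1',150,220,330,384,4,'s1c')
crop('wr2',200,180,320,310,5,'wr2c')
P=pts('wr2')
for u,v in [(75,238),(98,237),(150,237),(175,258),(220,273),(262,248),(245,262),(264,270)]: print(u,v,P[v,u].round(1))
E
```

```text
75 238 [ 210.8 -312.2   29.1]
98 237 [ 241.4 -314.8   25. ]
150 237 [ 416.3 -200.8  300.2]
175 258 [ 345.3 -351.9   30.7]
220 273 [ 403.9 -383.2   25.4]
262 248 [ 467.5 -312.4   98. ]
245 262 [ 445.4 -335.7   85.4]
264 270 [ 468.5 -313.6  145.4]
```

View pics/s1c.png

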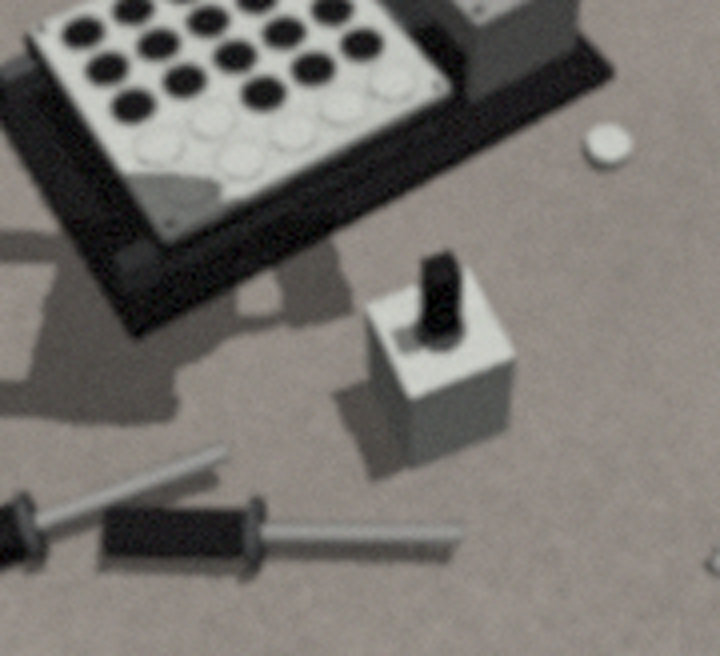

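View pics/top1.png

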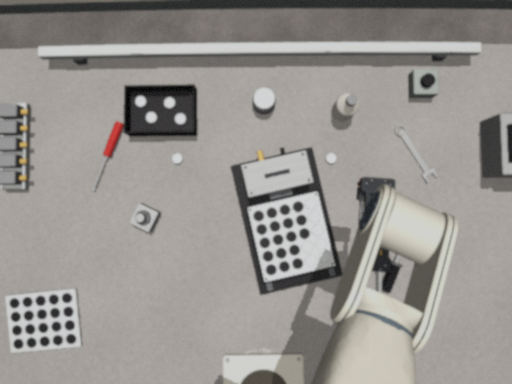

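View pics/wr2c.png

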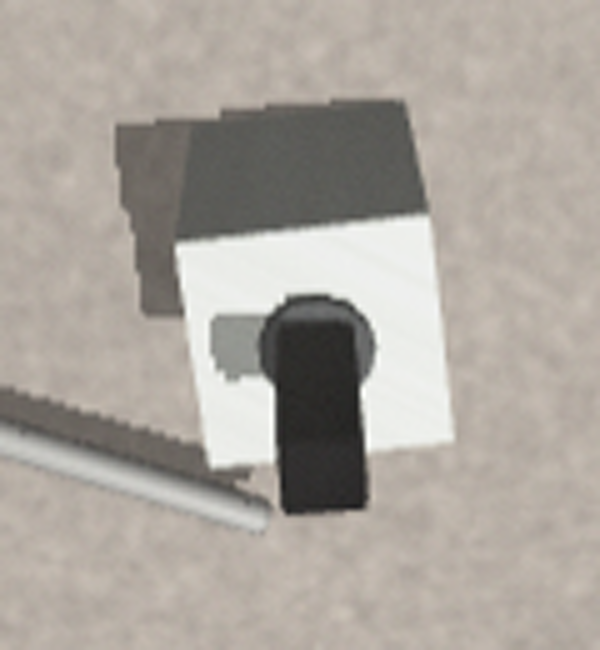

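```bash
python3 - <<'E'
from h import *
uv=[(235.6,228.6),(286,223),(291,267.6),(242,273.6)]
B=ray('wr2',uv,84);print(B.round(1),B.mean(0).round(1))
e=B[1]-B[0];f=B[2]-B[3];print('yaw',np.degrees(np.arctan2(e[1],e[0])),np.degrees(np.arctan2(f[1],f[0])))
P=pts('wr2')
q=P[(np.hypot(P[...,0]-468,P[...,1]+315)<40)&(P[...,2]>141)&(P[...,2]<150)]
print(len(q),np.median(q[:,2]),cv2.minAreaRect(q[:,:2].astype(np.float32)),q.mean(0))
m=(np.hypot(P[...,0]-468,P[...,1]+315)<40)&(P[...,2]>141)&(P[...,2]<150)
cs,_=cv2.findContours(m.astype(np.uint8),cv2.RETR_EXTERNAL,cv2.CHAIN_APPROX_NONE);c=max(cs,key=len).reshape(-1,2)
print(c.min(0),c.max(0)); print(cv2.minAreaRect(ray('wr2',c,145)[:,:2].astype(np.float32)))
blk=P[(abs(P[...,0]-468)<40)&(abs(P[...,1]+315)<45)&(abs(P[...,2]-84)<2.5)]
print(np.median(blk[:,2]),cv2.minAreaRect(blk[:,:2].astype(np.float32)))
img=cv2.imread('pics/wr2.png')[240:290,245:285]
cv2.imwrite('pics/wr2h.png',cv2.resize(cv2.convertScaleAbs(img,alpha=4),None,fx=12,fy=12,interpolation=cv2.INTER_CUBIC))
E
```

```text
[[ 438.3 -291.9   84. ]
 [ 497.4 -289.7   84. ]
 [ 500.4 -348.7   84. ]
 [ 440.2 -352.1   84. ]] [ 469.1 -320.6   84. ]
yaw 2.200438048140351 3.239210616538083
282 144.38582737432384 ((468.20343017578125, -319.4482727050781), (17.83725357055664, 18.61393928527832), 0.328978568315506) [ 468.11031883 -318.56606408  144.24198488]
[255 265] [273 282]
((468.21502685546875, -318.0778503417969), (17.70685386657715, 19.18337059020996), 0.7097154855728149)
83.84106751815767 ((468.1722717285156, -320.188232421875), (60.19036102294922, 60.22744369506836), 2.611267328262329)
```

View pics/wr2h.png

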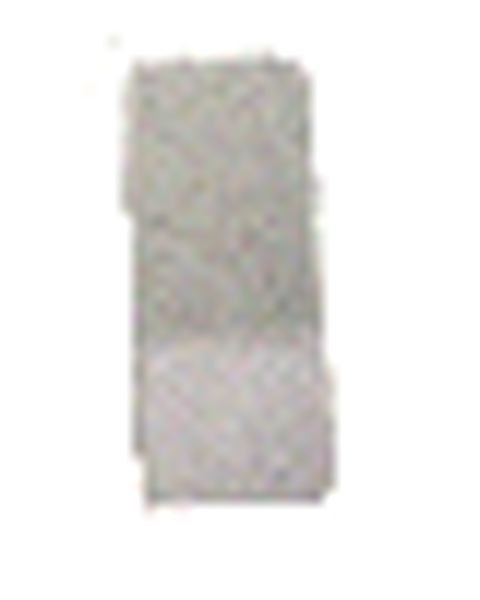

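Call:
{"method": "jog_arm", "body": {"steps": [{"dp":[0,-1,-0.6],"turn":[0,0,0.036],"claw":1},{"dp":[0,-1,-0.6],"turn":[0,0,0.036],"claw":1},{"dp":[0,-1,-0.6],"turn":[0,0,0.036],"claw":1},{"dp":[0,-1,-0.6],"turn":[0,0,0.036],"claw":1}]}}

```text
t: 3.4
ee_pos: [468.5, -291.7, 244.9]
orientation: [-1.573, -0.023, 0.031]
ft_force: [0.3, 0.3, 0.5]
width: 87.9
```

```bash
cat > st.py <<'E'
from h import *
o=ctrl.get_obs();M=R.from_rotvec(o['orientation']).as_matrix()
print('t',round(o['t'],2),'p',o['ee_pos'].round(2),'yaw',np.degrees(np.arctan2(M[1,0],M[0,0])).round(2),'down',M[:,1].round(4),'xz',M[2,0].round(4),'F',o['ft_force'].round(2),'M',o['moment'].round(3),'w',round(o['width'],2))
E
python3 st.py
```

```text
t 3.4 p [ 468.52 -291.73  244.88] yaw 1.97 down [-0.0048 -0.0021 -1.    ] xz -0.0048 F [0.32 0.34 0.48] M [-0.042  0.089  0.046] w 87.87
```

Call:
{"method": "jog_arm", "body": {"steps": [{"dp":[0,-0.34,-0.4],"turn":[0.0007,-0.0015,0],"claw":0.7},{"dp":[0,-0.34,-0.8],"turn":[0.0007,-0.0015,0],"claw":0.7},{"dp":[0,-0.34,-0.95],"turn":[0.0007,-0.0015,0],"claw":0.7},{"dp":[0,-0.34,-0.95],"turn":[0.0007,-0.0015,0],"claw":0.7},{"dp":[0,-0.34,-0.95],"turn":[0.0007,-0.0015,0],"claw":0.7}]}}

```text
t: 3.82
ee_pos: [469.1, -317.5, 169.5]
orientation: [-1.57, -0.028, 0.029]
ft_force: [0.6, 0.2, 0.4]
width: 61.7
```

```bash
python3 st.py; python3 - <<'E'
from h import *
cap('wrist','wr3')
E
```

```text
t 3.82 p [ 469.06 -317.45  169.48] yaw 2.05 down [-6.e-04  9.e-04 -1.e+00] xz -0.0006 F [0.55 0.23 0.45] M [-0.064  0.04   0.004] w 61.7
```

View pics/wr3.png

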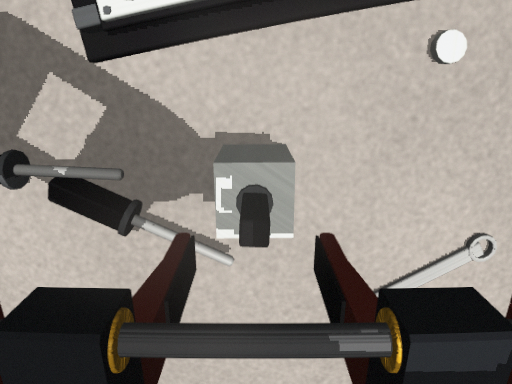

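```bash
python3 - <<'E'
from h import *
P=pts('wr3')
m=(np.hypot(P[...,0]-468,P[...,1]+318)<25)&(P[...,2]>141)&(P[...,2]<150)
q=P[m];print(len(q),np.median(q[:,2]),q.mean(0).round(1),np.percentile(q,[1,99],axis=0).round(1))
cs,_=cv2.findContours(m.astype(np.uint8),cv2.RETR_EXTERNAL,cv2.CHAIN_APPROX_NONE);c=max(cs,key=len).reshape(-1,2)
print(cv2.minAreaRect(ray('wr3',c,145)[:,:2].astype(np.float32)))
blk=P[(abs(P[...,0]-468)<40)&(abs(P[...,1]+318)<45)&(abs(P[...,2]-84)<2.5)]
print(np.median(blk[:,2]),cv2.minAreaRect(blk[:,:2].astype(np.float32)))
# flange
fl=P[(np.hypot(P[...,0]-468,P[...,1]+318)<20)&(abs(P[...,2]-89)<1.2)]
print('flange',np.percentile(fl,[2,98],axis=0).round(1),len(fl))
E
```

```text
874 144.52520393279696 [ 468.1 -319.2  144.4] [[ 459.3 -328.7  141.6]
 [ 476.8 -311.1  145.9]]
((468.05328369140625, -319.0750427246094), (17.697978973388672, 18.462875366210938), 2.017636775970459)
83.77626746767136 ((468.1368408203125, -320.541259765625), (60.20197677612305, 60.80841827392578), 2.6652042865753174)
flange [[ 454.8 -326.4   87.9]
 [ 480.8 -307.1   89.8]] 295
```

Call:
{"method": "jog_arm", "body": {"steps": [{"dp":[-0.0125,-0.02,-0.3],"claw":0.7,"turn":[0,0,0]},{"dp":[-0.0125,-0.02,-0.6],"claw":0.7,"turn":[0,0,0]},{"dp":[-0.0125,-0.02,-0.845],"claw":0.7,"turn":[0,0,0]},{"dp":[-0.0125,-0.02,-0.845],"claw":0.7,"turn":[0,0,0]},{"dp":[-0.0125,-0.02,-0.845],"claw":0.35,"turn":[0,0,0]},{"dp":[-0.0125,-0.02,-0.845],"claw":0.35,"turn":[0,0,0]},{"dp":[-0.0125,-0.02,-0.845],"claw":0.35,"turn":[0,0,0]}]}}

```text
t: 4.45
ee_pos: [470.0, -320.3, 104.9]
orientation: [-1.573, -0.031, 0.025]
ft_force: [0.2, 0.2, 0.2]
width: 45.2
```

```bash
python3 st.py
```

```text
t 4.45 p [ 469.96 -320.3   104.95] yaw 2.07 down [ 0.004  -0.0024 -1.    ] xz 0.0039 F [0.16 0.2  0.21] M [-0.109  0.068 -0.042] w 45.23
```

Call:
{"method": "jog_arm", "body": {"steps": [{"dp":[-0.024,0.015,-0.03],"claw":0.35,"turn":[0.0008,0.0013,0]},{"dp":[-0.024,0.015,-0.03],"claw":0.35,"turn":[0.0008,0.0013,0]},{"dp":[-0.024,0.015,-0.03],"claw":0.35,"turn":[0.0008,0.0013,0]}]}}

```text
t: 4.7
ee_pos: [468.3, -319.3, 103.3]
orientation: [-1.571, -0.029, 0.028]
ft_force: [-0.2, 0.1, 0.1]
width: 31.2
```

```bash
python3 st.py; python3 st.py
```

```text
t 4.7 p [ 468.32 -319.33  103.25] yaw 2.06 down [ 8.e-04 -5.e-04 -1.e+00] xz 0.0008 F [-0.19  0.07  0.11] M [-0.043  0.03   0.01 ] w 31.18
t 4.7 p [ 468.32 -319.33  103.25] yaw 2.06 down [ 8.e-04 -5.e-04 -1.e+00] xz 0.0008 F [-0.19  0.07  0.11] M [-0.043  0.03   0.01 ] w 31.18
```

Call:
{"method": "jog_arm", "body": {"steps": [{"dp":[0,0,0],"claw":0,"turn":[0,0,0]},{"dp":[0,0,0],"claw":0,"turn":[0,0,0]},{"dp":[0,0,0],"claw":0,"turn":[0,0,0]},{"dp":[0,0,0],"claw":0,"turn":[0,0,0]},{"dp":[0,0,0],"claw":0,"turn":[0,0,0]}]}}

```text
t: 5.12
ee_pos: [468.4, -319.4, 103.4]
orientation: [-1.571, -0.029, 0.028]
ft_force: [-0.3, 0.9, 2.9]
width: 18.1
```

```bash
python3 st.py
```

```text
t 5.12 p [ 468.43 -319.38  103.42] yaw 2.06 down [ 9.e-04 -6.e-04 -1.e+00] xz 0.0009 F [-0.3   0.91  2.86] M [0.075 0.11  0.018] w 18.07
```

Call:
{"method": "jog_arm", "body": {"steps": [{"dp":[0,0,0.25],"claw":0,"turn":[0,0,0]},{"dp":[0,0,0.5],"claw":0,"turn":[0,0,0]},{"dp":[0,0,0.75],"claw":0,"turn":[0,0,0]},{"dp":[0,0,1],"claw":0,"turn":[0,0,0]},{"dp":[0,0,1],"claw":0,"turn":[0,0,0]}]}}

```text
t: 5.53
ee_pos: [470.1, -320.6, 186.7]
orientation: [-1.575, -0.033, 0.024]
ft_force: [0.7, -0.7, -1.9]
width: 18.2
```

```bash
python3 st.py
```

```text
t 5.53 p [ 470.12 -320.64  186.73] yaw 2.06 down [ 0.0056 -0.0039 -1.    ] xz 0.0054 F [ 0.73 -0.71 -1.95] M [-0.133  0.03   0.047] w 18.18
```

Call:
{"method": "jog_arm", "body": {"steps": [{"dp":[0,0,0.5],"claw":0,"turn":[0,0,0]},{"dp":[0,0,0.5],"claw":0,"turn":[0,0,0]},{"dp":[0,0,0.5],"claw":0,"turn":[0,0,0]}]}}

```text
t: 5.78
ee_pos: [471.0, -321.3, 227.9]
orientation: [-1.577, -0.035, 0.022]
ft_force: [0.1, 0.2, -2.1]
width: 18.0
```

```bash
python3 st.py;python3 - <<'E'
from h import *
cap('wrist','wr4');cap('side','side4')
crop('side4',150,150,330,340,4,'s4c')
E
```

```text
t 5.78 p [ 471.02 -321.3   227.9 ] yaw 2.06 down [ 0.0084 -0.006  -0.9999] xz 0.0082 F [ 0.06  0.15 -2.06] M [-0.053  0.069  0.017] w 17.99
```

View pics/wr4.png

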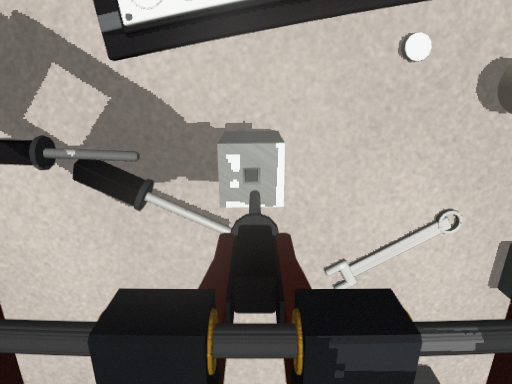

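View pics/s4c.png

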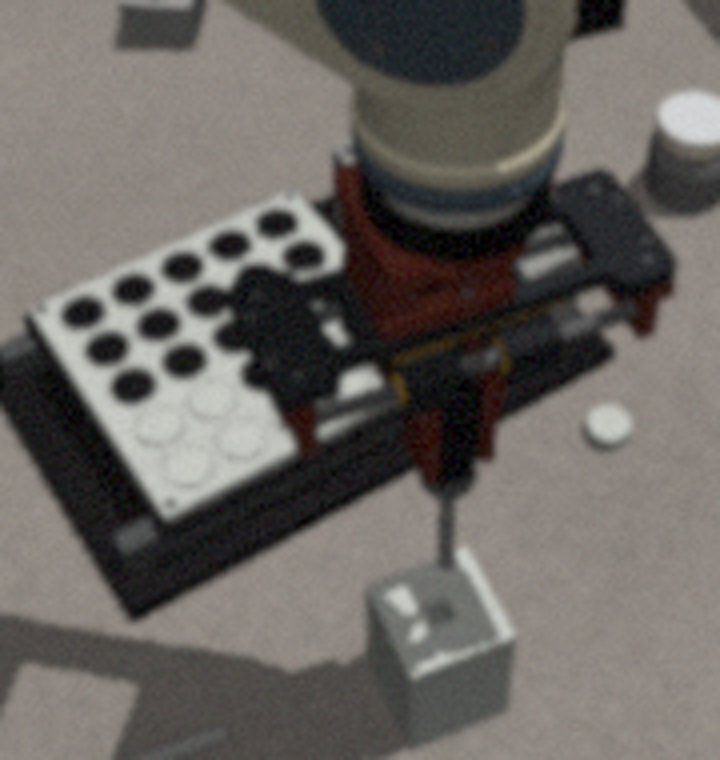

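```bash
python3 - <<'E'
from h import *
P=pts('wr4')
print(proj('wr4',[[468.2,-320.2,84]]))
m=(np.hypot(P[...,0]-468,P[...,1]+320)<14)&(P[...,2]<80)
q=P[m];cs,_=cv2.findContours(m.astype(np.uint8),cv2.RETR_EXTERNAL,cv2.CHAIN_APPROX_NONE);c=max(cs,key=len).reshape(-1,2);print(len(c),c.min(0),c.max(0))
print('hole',cv2.minAreaRect(ray('wr4',c,84)[:,:2].astype(np.float32)))
blk=P[(abs(P[...,0]-468)<40)&(abs(P[...,1]+318)<45)&(abs(P[...,2]-84)<2.5)]
print(np.median(blk[:,2]),cv2.minAreaRect(blk[:,:2].astype(np.float32)))
o=ctrl.get_obs();M=R.from_rotvec(o['orientation']).as_matrix();tip=o['ee_pos']+M@[0,97.4,0];print('tip',tip,proj('wr4',[tip]))
crop('wr4',200,120,310,260,5,'wr4c')
E
```

```text
[[250.9102125 175.6495137]]
47 [245 169] [257 181]
hole ((468.25958251953125, -319.6160888671875), (10.985146522521973, 11.283824920654297), 1.9061622619628906)
83.7634808983542 ((468.17718505859375, -320.5110168457031), (60.09950637817383, 60.64936065673828), 2.4764063358306885)
tip [ 469.86737672 -320.46387933  128.00920624] [[252.93331375 190.2768537 ]]
```

View pics/wr4c.png

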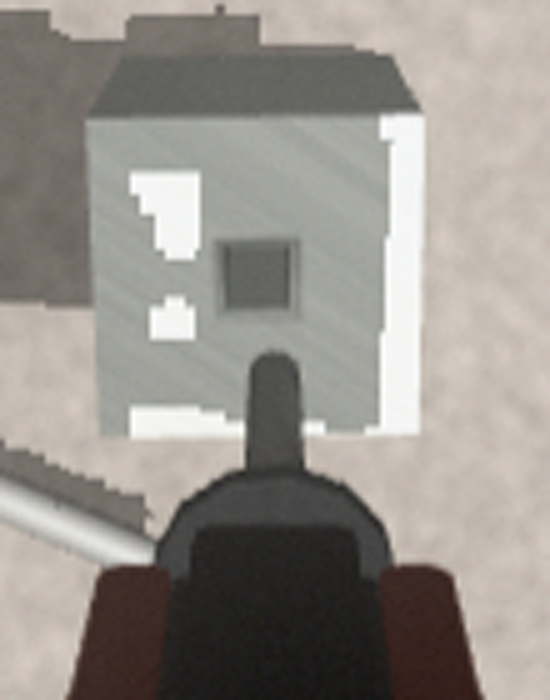

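```bash
python3 - <<'E'
from h import *
P=pts('wr4')
for v in range(186,216,3): print(v,[tuple(P[v,u].round(1)) for u in (250,252,254,256,258)])
g=cv2.imread('pics/wr4.png').mean(2)
for v in (198,204,210): print(v,g[v,244:266].round(0))
o=ctrl.get_obs();M=R.from_rotvec(o['orientation']).as_matrix()
def tl(p): return (np.array(p)-o['ee_pos'])@M
for v in (198,204,210,222,226,240,250,260): print(v,tl(P[v,254]).round(1))
m=(abs((P-o['ee_pos'])@M-np.array([0,66,0]))<[20,8,20]).all(-1)
E
```

```text
186 [(np.float64(467.7), np.float64(-330.0), np.float64(84.1)), (np.float64(469.5), np.float64(-330.1), np.float64(83.5)), (np.float64(471.4), np.float64(-330.2), np.float64(83.2)), (np.float64(473.2), np.float64(-329.9), np.float64(83.9)), (np.float64(475.0), np.float64(-329.9), np.float64(83.7))]
189 [(np.float64(467.8), np.float64(-333.0), np.float64(83.8)), (np.float64(469.6), np.float64(-333.0), np.float64(83.7)), (np.float64(471.5), np.float64(-332.9), np.float64(83.6)), (np.float64(473.3), np.float64(-333.0), np.float64(83.1)), (np.float64(475.1), np.float64(-332.6), np.float64(84.2))]
192 [(np.float64(467.9), np.float64(-336.3), np.float64(82.5)), (np.float64(469.1), np.float64(-319.3), np.float64(136.3)), (np.float64(470.6), np.float64(-318.9), np.float64(137.4)), (np.float64(472.1), np.float64(-319.1), np.float64(136.6)), (np.float64(473.7), np.float64(-319.8), np.float64(134.2))]
195 [(np.float64(467.6), np.float64(-320.8), np.float64(139.2)), (np.float64(469.1), np.float64(-319.2), np.float64(143.9)), (np.float64(470.6), np.float64(-319.3), np.float64(143.7)), (np.float64
[... 1753 characters left out ...]
np.float64(470.2), np.float64(-318.5), np.float64(183.2)), (np.float64(470.8), np.float64(-308.5), np.float64(209.3)), (np.float64(471.9), np.float64(-308.3), np.float64(209.6))]
198 [160. 159. 159. 158. 155. 131.  74.  75.  76.  80.  80.  77.  81.  81.
  86.  82. 134. 159. 159. 161. 161. 163.]
204 [243. 207. 206. 208. 209.  96.  73.  76.  80.  78.  77.  77.  76.  80.
  84.  86. 142. 211. 212. 210. 212. 158.]
210 [193. 194. 193. 192. 191.  68.  74.  75.  76.  75.  79.  76.  77.  75.
  73.  72. 104. 187. 187. 185. 185. 186.]
198 [ 0.8 72.7  1.8]
204 [ 0.7 59.1  1.9]
210 [ 0.7 48.   1.7]
222 [ 0.6 12.3  7.9]
226 [0.6 8.8 7. ]
240 [ 0.5 -9.   7. ]
250 [  0.5 -19.1   6.7]
260 [  0.5 -30.1   7.5]
```

Call:
{"method": "jog_arm", "body": {"steps": [{"dp":[0.37,0.9,0],"claw":0,"turn":[0.002,0.0027,0]},{"dp":[0.37,0.9,0],"claw":0,"turn":[0.002,0.0027,0]},{"dp":[0.37,0.9,0],"claw":0,"turn":[0.002,0.0027,0]}]}}

```text
t: 6.13
ee_pos: [499.3, -243.5, 223.1]
orientation: [-1.564, -0.024, 0.036]
ft_force: [-0.7, -0.0, -1.6]
width: 18.0
```

Call:
{"method": "jog_arm", "body": {"steps": [{"dp":[0.37,0.9,0],"claw":0,"turn":[0,0,0]},{"dp":[0.37,0.9,0],"claw":0,"turn":[0,0,0]},{"dp":[0.37,0.9,0],"claw":0,"turn":[0,0,0]}]}}

```text
t: 6.38
ee_pos: [529.4, -166.3, 220.9]
orientation: [-1.561, -0.025, 0.04]
ft_force: [0.1, 0.1, -0.8]
width: 17.7
```

Call:
{"method": "jog_arm", "body": {"steps": [{"dp":[0.37,0.9,0],"claw":0,"turn":[0,0,0]},{"dp":[0.37,0.9,0],"claw":0,"turn":[0,0,0]},{"dp":[0.37,0.9,0],"claw":0,"turn":[0,0,0]},{"dp":[0.37,0.9,0],"claw":0,"turn":[0,0,0]}]}}

```text
t: 6.72
ee_pos: [558.5, -92.8, 219.1]
orientation: [-1.56, -0.026, 0.046]
ft_force: [0.5, -0.1, -0.9]
width: 17.9
```

```bash
python3 st.py
```

```text
t 6.72 p [558.46 -92.79 219.12] yaw 2.61 down [-0.0129  0.0101 -0.9999] xz -0.0124 F [ 0.51 -0.08 -0.9 ] M [-0.068  0.122 -0.019] w 17.92
```

Call:
{"method": "jog_arm", "body": {"steps": [{"dp":[0.36,0.8,0],"claw":0,"turn":[-0.0032,-0.0041,-0.003]},{"dp":[0.36,0.8,0],"claw":0,"turn":[-0.0032,-0.0041,-0.003]},{"dp":[0.36,0.8,0],"claw":0,"turn":[-0.0032,-0.0041,-0.003]},{"dp":[0.36,0.8,0],"claw":0,"turn":[-0.0032,-0.0041,-0.003]},{"dp":[0.36,0.8,0],"claw":0,"turn":[-0.0032,-0.0041,-0.003]}]}}

```text
t: 7.13
ee_pos: [586.3, -30.1, 218.3]
orientation: [-1.571, -0.027, 0.029]
ft_force: [-0.3, 0.4, -1.5]
width: 18.2
```

```bash
python3 st.py; python3 - <<'E'
from h import *
cap('wrist','wr5')
crop('wr5',180,100,340,260,4,'wr5c')
E
python3 slot.py wr5 590 -42; python3 st.py
```

```text
t 7.13 p [586.34 -30.1  218.26] yaw 2.04 down [-1.9e-03 -3.0e-04 -1.0e+00] xz -0.0019 F [-0.3   0.36 -1.48] M [-0.055  0.077 -0.036] w 18.19
top z 89.76867661698145
slot rect at z=90 ((589.3014526367188, -37.27744674682617), (11.635333061218262, 54.69377517700195), 12.73610782623291)
[[577.6 -11.9]
 [589.7 -65.2]
 [601.  -62.7]
 [588.9  -9.3]]
yaxis [-0.2204613   0.97539574] yaw 12.736129
tab z 66.89959995509429 floor 57.50697536947354
tab along y pct [ 0.9  1.3  2.2  7.2 12.4 12.8 12.9] x [-6.8  4.8]
t 7.18 p [586.4  -30.33 218.48] yaw 2.0 down [-1.5e-03 -3.0e-04 -1.0e+00] xz -0.0015 F [ 0.44 -0.7  -1.78] M [-0.105  0.056 -0.014] w 17.94
```

View pics/wr5c.png

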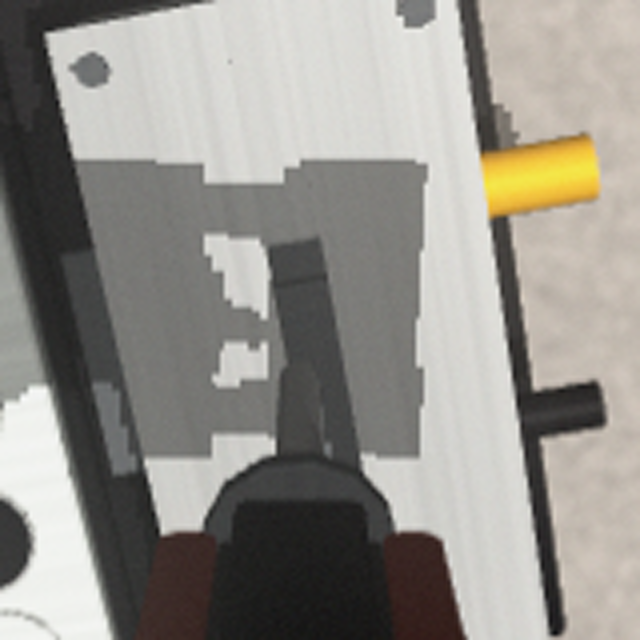

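```bash
cat > rod.py <<'E'
from h import *
import sys
tag=sys.argv[1]
d=load(tag);P=pts(tag)
# tool pose from W and hand_eye: recompute
he=np.array(ctrl.get_image('wrist')['hand_eye']);T=d['W']@np.linalg.inv(he)
Q=(P-T[:3,3])@T[:3,:3]
m=(np.abs(Q[...,0])<7)&(Q[...,1]>22)&(Q[...,1]<99)&(np.abs(Q[...,2])<8)
q=Q[m]
for a in range(20,100,10):
    s=q[(q[:,1]>=a)&(q[:,1]<a+10)]
    if len(s)>8:
        # circle fit radius 4
        from scipy.optimize import least_squares
        r=least_squares(lambda c:np.hypot(s[:,0]-c[0],s[:,2]-c[1])-4,[0,-2],loss='soft_l1',f_scale=.5).x
        print(a,len(s),'axis x,z',r.round(2),'zmax',np.percentile(s[:,2],90).round(2),'x',np.percentile(s[:,0],[2,98]).round(2))
print('ymax',np.percentile(q[:,1],99.5))
E
python3 rod.py wr5; python3 rod.py wr4; python3 st.py
```

```text
40 23 axis x,z [-0.81 -0.88] zmax 3.37 x [-3.35  1.91]
50 55 axis x,z [-0.79 -1.01] zmax 3.01 x [-4.41  2.97]
60 56 axis x,z [-0.74 -1.06] zmax 2.95 x [-4.58  3.13]
70 46 axis x,z [-0.69 -0.99] zmax 3.06 x [-4.7   2.66]
80 40 axis x,z [-0.77 -1.02] zmax 3.03 x [-4.08  2.69]
90 20 axis x,z [-0.63 -0.96] zmax 2.96 x [-4.17  2.78]
ymax 94.5163323496921
40 20 axis x,z [-0.62 -0.9 ] zmax 3.14 x [-3.64  1.95]
50 62 axis x,z [-0.75 -0.93] zmax 3.16 x [-4.42  2.97]
60 53 axis x,z [-0.74 -0.96] zmax 3.13 x [-4.51  3.12]
70 46 axis x,z [-0.77 -1.03] zmax 3.06 x [-4.7   2.66]
80 38 axis x,z [-0.63 -1.04] zmax 2.93 x [-4.1   2.66]
90 20 axis x,z [-0.68 -1.  ] zmax 2.98 x [-4.17  2.77]
ymax 94.66621647791057
t 7.28 p [586.68 -30.25 218.89] yaw 1.97 down [-6.e-04 -1.e-04 -1.e+00] xz -0.0006 F [ 0.42 -0.55 -1.32] M [-0.117  0.047 -0.017] w 17.87
```

Call:
{"method": "jog_arm", "body": {"steps": [{"dp":[0.021,0.009,-0.1],"claw":0,"turn":[0,0,0]},{"dp":[0.021,0.009,-0.2],"claw":0,"turn":[0,0,0]},{"dp":[0.021,0.009,-0.25],"claw":0,"turn":[0,0,0]},{"dp":[0.021,0.009,-0.25],"claw":0,"turn":[0,0,0]},{"dp":[0.021,0.009,-0.25],"claw":0,"turn":[0,0,0]}]}}

```text
t: 7.7
ee_pos: [587.9, -29.6, 198.2]
orientation: [-1.571, -0.025, 0.028]
ft_force: [0.1, 0.1, -1.4]
width: 17.6
```

```bash
python3 st.py; python3 - <<'E'
from h import *
cap('wrist','wr6')
crop('wr6',190,100,330,240,5,'wr6c')
E
python3 slot.py wr6 590 -42; python3 rod.py wr6; python3 st.py
```

```text
t 7.7 p [587.95 -29.64 198.2 ] yaw 1.97 down [-2.e-03 -1.e-04 -1.e+00] xz -0.002 F [ 0.09  0.12 -1.36] M [-0.078  0.064  0.025] w 17.6
top z 89.75754927188305
slot rect at z=90 ((588.1080322265625, -32.2807502746582), (11.662886619567871, 44.373435974121094), 12.47875690460205)
[[577.6 -11.9]
 [587.2 -55.2]
 [598.6 -52.7]
 [589.   -9.4]]
yaxis [-0.21607824  0.97637606] yaw 12.478793
tab z 66.97396734167802 floor 57.51353018788481
tab along y pct [-4.3 -4.  -3.   2.   7.1  7.7  7.8] x [-6.7  4.7]
40 21 axis x,z [-0.74 -0.93] zmax 3.25 x [-3.38  1.95]
50 58 axis x,z [-0.81 -1.  ] zmax 2.99 x [-4.42  2.97]
60 54 axis x,z [-0.77 -1.  ] zmax 3.04 x [-4.57  3.14]
70 48 axis x,z [-0.7  -1.02] zmax 3.04 x [-4.69  2.62]
80 38 axis x,z [-0.74 -1.04] zmax 3.03 x [-4.08  2.68]
90 21 axis x,z [-0.75 -1.12] zmax 2.94 x [-4.18  2.77]
ymax 94.97954810620749
t 7.8 p [588.46 -29.51 198.9 ] yaw 1.97 down [-6.e-04 -1.e-04 -1.e+00] xz -0.0006 F [-0.15  0.33 -1.17] M [-0.018  0.091  0.017] w 17.6
```

View pics/wr6c.png

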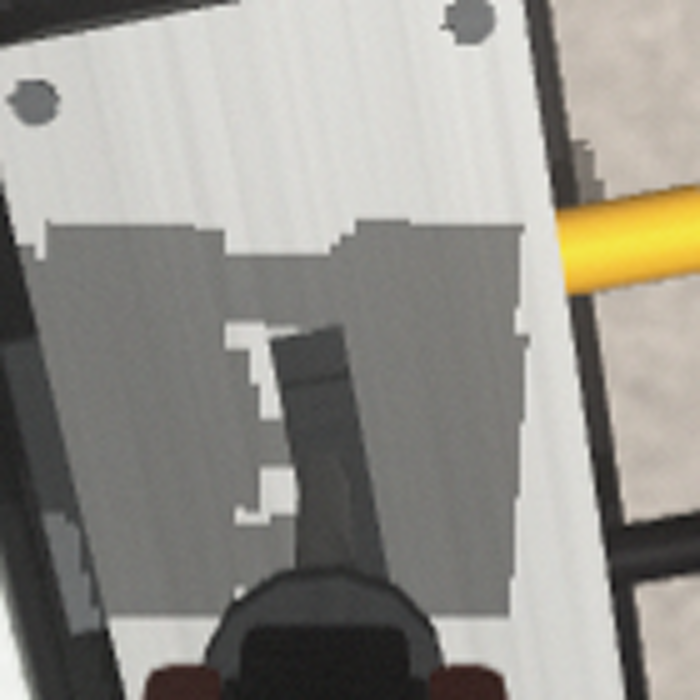

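Call:
{"method": "jog_arm", "body": {"steps": [{"dp":[0,0,-0.08],"claw":0,"turn":[0,0,0]},{"dp":[0,0,-0.15],"claw":0,"turn":[0,0,0]},{"dp":[0,0,-0.15],"claw":0,"turn":[0,0,0]}]}}

```text
t: 8.05
ee_pos: [587.7, -29.4, 185.6]
orientation: [-1.571, -0.025, 0.029]
ft_force: [-0.7, 0.5, -1.3]
width: 17.7
```

```bash
python3 st.py
```

```text
t 8.05 p [587.68 -29.4  185.59] yaw 1.98 down [-0.0025  0.     -1.    ] xz -0.0025 F [-0.69  0.48 -1.27] M [-0.091  0.074 -0.032] w 17.65
```

Call:
{"method": "jog_arm", "body": {"steps": [{"dp":[0,0,-0.06],"claw":0,"turn":[0,0,0]},{"dp":[0,0,-0.12],"claw":0,"turn":[0,0,0]},{"dp":[0,0,-0.12],"claw":0,"turn":[0,0,0]},{"dp":[0,0,-0.12],"claw":0,"turn":[0,0,0]}]}}

```text
t: 8.38
ee_pos: [587.4, -29.4, 175.5]
orientation: [-1.57, -0.025, 0.03]
ft_force: [-0.4, 0.3, -1.3]
width: 17.5
```

```bash
python3 st.py
```

```text
t 8.38 p [587.38 -29.37 175.48] yaw 1.98 down [-3.4e-03  1.0e-04 -1.0e+00] xz -0.0034 F [-0.42  0.26 -1.25] M [-0.06   0.044 -0.007] w 17.54
```

Call:
{"method": "jog_arm", "body": {"steps": [{"dp":[0.0125,0,-0.02],"claw":0,"turn":[0,-0.0011,0]},{"dp":[0.0125,0,-0.02],"claw":0,"turn":[0,-0.0011,0]},{"dp":[0.0125,0,-0.02],"claw":0,"turn":[0,-0.0011,0]}]}}

```text
t: 8.63
ee_pos: [588.5, -29.4, 174.0]
orientation: [-1.571, -0.027, 0.027]
ft_force: [-0.4, -0.6, -1.3]
width: 17.8
```

```bash
python3 st.py
```

```text
t 8.63 p [588.47 -29.37 173.96] yaw 1.98 down [ 2.e-04  1.e-04 -1.e+00] xz 0.0002 F [-0.42 -0.56 -1.34] M [-0.059  0.055 -0.   ] w 17.79
```

Call:
{"method": "jog_arm", "body": {"steps": [{"dp":[0.003,0,-0.04],"claw":0,"turn":[0,0,0]},{"dp":[0.003,0,-0.08],"claw":0,"turn":[0,0,0]},{"dp":[0.003,0,-0.08],"claw":0,"turn":[0,-0.0004,0]},{"dp":[0.003,0,-0.08],"claw":0,"turn":[0,-0.0004,0]}]}}

```text
t: 8.97
ee_pos: [588.4, -29.4, 167.2]
orientation: [-1.571, -0.028, 0.027]
ft_force: [-0.4, 0.4, -1.3]
width: 17.7
```

```bash
python3 st.py
```

```text
t 8.97 p [588.42 -29.37 167.2 ] yaw 1.98 down [ 8.e-04  1.e-04 -1.e+00] xz 0.0008 F [-0.39  0.39 -1.33] M [-0.125  0.034 -0.018] w 17.65
```

Call:
{"method": "jog_arm", "body": {"steps": [{"dp":[0,0,-0.02],"claw":0,"turn":[0,0,0]},{"dp":[0,0,-0.035],"claw":0,"turn":[0,0,0]},{"dp":[0,0,-0.035],"claw":0,"turn":[0,0,0]}]}}

```text
t: 9.22
ee_pos: [588.5, -29.4, 164.6]
orientation: [-1.571, -0.028, 0.026]
ft_force: [-1.4, -0.1, 0.8]
width: 18.1
```

Call:
{"method": "jog_arm", "body": {"steps": [{"dp":[0,0,-0.012],"claw":0,"turn":[0,0,0]},{"dp":[0,0,-0.02],"claw":0,"turn":[0,0,0]},{"dp":[0,0,-0.02],"claw":0,"turn":[0,0,0]}]}}

```text
t: 9.47
ee_pos: [588.7, -29.4, 163.6]
orientation: [-1.571, -0.028, 0.026]
ft_force: [-1.3, 0.1, 4.6]
width: 17.7
```

```bash
python3 st.py
```

```text
t 9.47 p [588.72 -29.37 163.55] yaw 1.98 down [ 1.5e-03  1.0e-04 -1.0e+00] xz 0.0015 F [-1.35  0.12  4.59] M [-0.032  0.56   0.009] w 17.69
```

Call:
{"method": "jog_arm", "body": {"steps": [{"dp":[-0.002,0,-0.015],"claw":0,"turn":[0,0.0004,0]},{"dp":[-0.002,0,-0.03],"claw":0,"turn":[0,0.0004,0]},{"dp":[-0.002,0,-0.03],"claw":0,"turn":[0,0.0004,0]}]}}

```text
t: 9.72
ee_pos: [588.8, -29.4, 161.9]
orientation: [-1.571, -0.028, 0.027]
ft_force: [-2.1, -0.2, 5.3]
width: 18.0
```

Call:
{"method": "jog_arm", "body": {"steps": [{"dp":[0,0,-0.012],"claw":0,"turn":[0,0.0004,0]},{"dp":[0,0,-0.025],"claw":0,"turn":[0,0.0004,0]},{"dp":[0,0,-0.025],"claw":0,"turn":[0,0.0004,0]}]}}

```text
t: 9.97
ee_pos: [588.9, -29.4, 160.6]
orientation: [-1.571, -0.027, 0.027]
ft_force: [-2.1, -0.3, 7.5]
width: 18.0
```

```bash
python3 st.py
```

```text
t 9.97 p [588.93 -29.37 160.64] yaw 1.98 down [-1.e-04  0.e+00 -1.e+00] xz -0.0001 F [-2.13 -0.32  7.5 ] M [-0.022  0.719 -0.017] w 18.03
```

Call:
{"method": "jog_arm", "body": {"steps": [{"dp":[-0.005,0,-0.012],"claw":0,"turn":[0,0,0]},{"dp":[-0.005,0,-0.025],"claw":0,"turn":[0,0,0]},{"dp":[-0.005,0,-0.025],"claw":0,"turn":[0,0,0]}]}}

```text
t: 10.22
ee_pos: [588.9, -29.4, 159.6]
orientation: [-1.571, -0.028, 0.027]
ft_force: [-1.3, 0.4, 8.7]
width: 17.9
```

Call:
{"method": "jog_arm", "body": {"steps": [{"dp":[-0.002,0,-0.01],"claw":0,"turn":[0,0,0]},{"dp":[-0.002,0,-0.018],"claw":0,"turn":[0,0,0]},{"dp":[-0.002,0,-0.018],"claw":0,"turn":[0,0,0]}]}}

```text
t: 10.47
ee_pos: [588.9, -29.4, 159.1]
orientation: [-1.571, -0.028, 0.026]
ft_force: [-2.7, 0.5, 7.5]
width: 17.8
```

```bash
python3 st.py
```

```text
t 10.47 p [588.87 -29.37 159.09] yaw 1.99 down [ 0.0014 -0.     -1.    ] xz 0.0013 F [-2.71  0.48  7.53] M [-0.047  0.78  -0.007] w 17.79
```

Call:
{"method": "jog_arm", "body": {"steps": [{"dp":[-0.005,0,-0.015],"claw":0,"turn":[0,0.0004,0]},{"dp":[-0.005,0,-0.025],"claw":0,"turn":[0,0.0004,0]},{"dp":[-0.005,0,-0.025],"claw":0,"turn":[0,0.0004,0]}]}}

```text
t: 10.72
ee_pos: [588.8, -29.4, 158.0]
orientation: [-1.571, -0.028, 0.026]
ft_force: [-1.9, 1.0, 6.1]
width: 17.7
```

```bash
python3 st.py
```

```text
t 10.72 p [588.84 -29.37 157.96] yaw 1.99 down [ 0.0011 -0.     -1.    ] xz 0.0011 F [-1.91  0.96  6.15] M [0.016 0.504 0.025] w 17.75
```

Call:
{"method": "jog_arm", "body": {"steps": [{"dp":[-0.004,0,-0.01],"claw":0,"turn":[0,0.0003,0]},{"dp":[-0.004,0,-0.015],"claw":0,"turn":[0,0.0003,0]},{"dp":[-0.004,0,-0.015],"claw":0,"turn":[0,0.0003,0]}]}}

```text
t: 10.97
ee_pos: [588.9, -29.4, 157.6]
orientation: [-1.571, -0.028, 0.026]
ft_force: [-1.3, -0.5, 6.9]
width: 17.8
```

```bash
python3 st.py; python3 - <<'E'
from h import *
cap('side','side6');cap('wrist','wr7')
crop('side6',130,170,330,320,4,'s6c')
E
```

```text
t 10.97 p [588.9  -29.36 157.64] yaw 1.98 down [ 0.0011  0.     -1.    ] xz 0.0011 F [-1.31 -0.53  6.87] M [-0.03   0.515 -0.011] w 17.84
```

View pics/s6c.png

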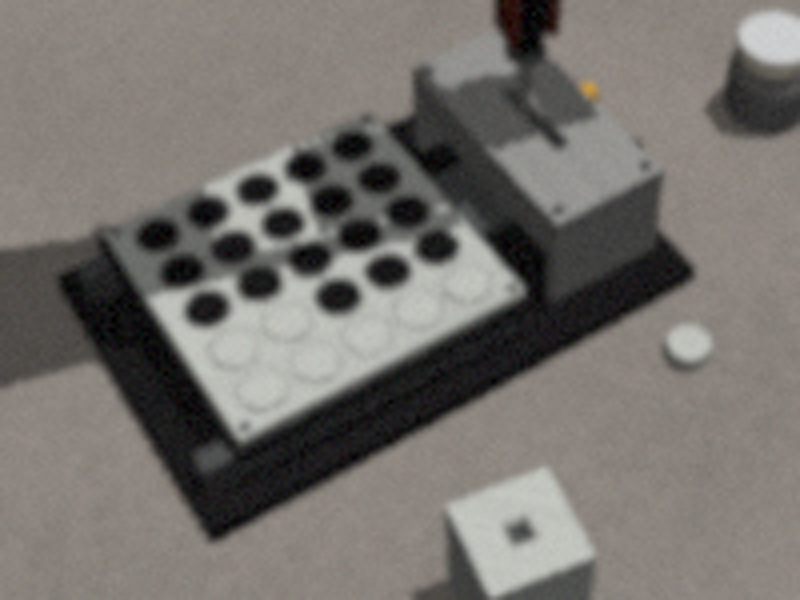

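View pics/wr7.png

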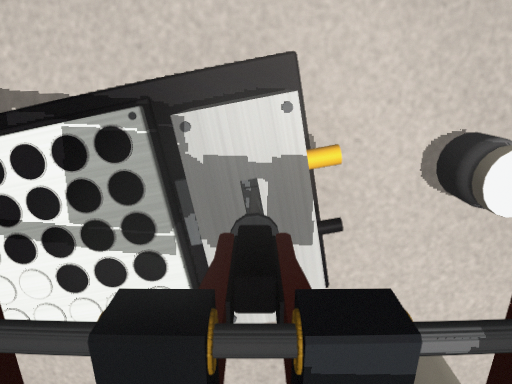

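```bash
cat > car.py <<'E'
from h import *
import sys
def edge(tag):
    P=pts(tag);c=np.array([590.3,-42.1]);yv=np.array([-0.2145,0.9767]);xv=np.array([yv[1],-yv[0]])
    D=P[...,:2]-c;X=D@xv;Y=D@yv
    m=(abs(P[...,2]-57)<2.5)&(Y>35)&(Y<80)&(X<-30)&(X>-160)
    return np.percentile(X[m],98),m.sum()
for t in sys.argv[1:]: print(t,edge(t))
E
python3 car.py wr1 wr5 wr6 wr7
python3 - <<'E'
from h import *
cap('wrist','wr8')
E
python3 car.py wr8; python3 st.py
```

```text
wr1 (np.float64(-68.94628373659515), np.int64(2651))
wr5 (np.float64(-68.98822028445869), np.int64(4513))
wr6 (np.float64(-68.88284674775637), np.int64(5068))
wr7 (np.float64(-72.74545319510509), np.int64(6242))
wr8 (np.float64(-73.26576361882691), np.int64(6199))
t 11.12 p [588.9  -29.35 157.69] yaw 1.99 down [ 0.0011 -0.     -1.    ] xz 0.0011 F [-2.31  0.38  6.81] M [ 0.008  0.545 -0.038] w 17.56
```

Call:
{"method": "jog_arm", "body": {"steps": [{"dp":[0,0,-0.012],"claw":0,"turn":[0,0,0]},{"dp":[0,0,-0.012],"claw":0,"turn":[0,0,0]},{"dp":[0,0,-0.012],"claw":0,"turn":[0,0,0]},{"dp":[0,0,-0.012],"claw":0,"turn":[0,0,0]}]}}

```text
t: 11.45
ee_pos: [589.0, -29.3, 157.5]
orientation: [-1.571, -0.028, 0.026]
ft_force: [-1.2, 0.3, 6.8]
width: 17.5
```

```bash
python3 st.py
python3 - <<'E'
from h import *
cap('wrist','wr9')
E
python3 car.py wr9
```

```text
t 11.45 p [588.99 -29.34 157.54] yaw 1.98 down [ 0.0014 -0.     -1.    ] xz 0.0014 F [-1.24  0.26  6.75] M [-0.021  0.661  0.028] w 17.54
wr9 (np.float64(-76.97113838406679), np.int64(5908))
```

Call:
{"method": "jog_arm", "body": {"steps": [{"dp":[-0.003,0,-0.015],"claw":0,"turn":[0,0,0]},{"dp":[-0.003,0,-0.015],"claw":0,"turn":[0,0,0]},{"dp":[-0.003,0,-0.015],"claw":0,"turn":[0,0,0]},{"dp":[-0.003,0,-0.015],"claw":0,"turn":[0,0,0]},{"dp":[-0.003,0,-0.015],"claw":0,"turn":[0,0,0]},{"dp":[-0.003,0,-0.015],"claw":0,"turn":[0,0,0]}]}}

```text
t: 12.0
ee_pos: [588.9, -29.4, 157.3]
orientation: [-1.571, -0.029, 0.026]
ft_force: [-2.2, -0.5, 7.5]
width: 17.5
```

```bash
python3 st.py
python3 - <<'E'
from h import *
cap('wrist','wr10')
E
python3 car.py wr10
```

```text
t 12.0 p [588.92 -29.35 157.28] yaw 1.99 down [ 2.e-03 -1.e-04 -1.e+00] xz 0.002 F [-2.21 -0.48  7.49] M [0.002 0.737 0.016] w 17.52
wr10 (np.float64(-82.35720633052846), np.int64(5536))
```

Call:
{"method": "jog_arm", "body": {"steps": [{"dp":[-0.003,0,-0.012],"claw":0,"turn":[0,0.0005,0]},{"dp":[-0.003,0,-0.012],"claw":0,"turn":[0,0.0005,0]},{"dp":[-0.003,0,-0.012],"claw":0,"turn":[0,0.0005,0]},{"dp":[-0.003,0,-0.012],"claw":0,"turn":[0,0.0005,0]},{"dp":[-0.003,0,-0.012],"claw":0,"turn":[0,0.0005,0]},{"dp":[-0.003,0,-0.012],"claw":0,"turn":[0,0.0005,0]},{"dp":[-0.003,0,-0.012],"claw":0,"turn":[0,0.0005,0]},{"dp":[-0.003,0,-0.012],"claw":0,"turn":[0,0.0005,0]},{"dp":[-0.003,0,-0.012],"claw":0,"turn":[0,0.0005,0]},{"dp":[-0.003,0,-0.012],"claw":0,"turn":[0,0.0005,0]}]}}

```text
t: 12.88
ee_pos: [589.0, -29.4, 157.3]
orientation: [-1.571, -0.028, 0.026]
ft_force: [-2.6, 0.1, 6.9]
width: 17.8
```

Call:
{"method": "jog_arm", "body": {"steps": [{"dp":[0,0,-0.01],"claw":0,"turn":[0,0,0]},{"dp":[0,0,-0.01],"claw":0,"turn":[0,0,0]},{"dp":[0,0,-0.01],"claw":0,"turn":[0,0,0]},{"dp":[0,0,-0.01],"claw":0,"turn":[0,0,0]},{"dp":[0,0,-0.01],"claw":0,"turn":[0,0,0]},{"dp":[0,0,-0.01],"claw":0,"turn":[0,0,0]},{"dp":[0,0,-0.01],"claw":0,"turn":[0,0,0]},{"dp":[0,0,-0.01],"claw":0,"turn":[0,0,0]},{"dp":[0,0,-0.01],"claw":0,"turn":[0,0,0]},{"dp":[0,0,-0.01],"claw":0,"turn":[0,0,0]},{"dp":[0,0,-0.01],"claw":0,"turn":[0,0,0]},{"dp":[0,0,-0.01],"claw":0,"turn":[0,0,0]}]}}

```text
t: 13.88
ee_pos: [589.0, -29.4, 157.3]
orientation: [-1.571, -0.028, 0.026]
ft_force: [-2.3, 0.4, 6.9]
width: 17.8
```

```bash
python3 st.py
python3 - <<'E'
from h import *
cap('wrist','wr11')
E
python3 car.py wr11
```

```text
t 13.88 p [589.01 -29.36 157.31] yaw 1.98 down [ 1.4e-03 -1.0e-04 -1.0e+00] xz 0.0014 F [-2.3   0.4   6.92] M [ 0.052  0.745 -0.01 ] w 17.8
wr11 (np.float64(-98.46759912929706), np.int64(4384))
```

Call:
{"method": "jog_arm", "body": {"steps": [{"dp":[0,0,-0.01],"claw":0,"turn":[0,0,0]},{"dp":[0,0,-0.01],"claw":0,"turn":[0,0,0]},{"dp":[0,0,-0.01],"claw":0,"turn":[0,0,0]},{"dp":[0,0,-0.01],"claw":0,"turn":[0,0,0]},{"dp":[0,0,-0.01],"claw":0,"turn":[0,0,0]},{"dp":[0,0,-0.01],"claw":0,"turn":[0,0,0]},{"dp":[0,0,-0.01],"claw":0,"turn":[0,0,0]},{"dp":[0,0,-0.01],"claw":0,"turn":[0,0,0]},{"dp":[0,0,-0.01],"claw":0,"turn":[0,0,0]},{"dp":[0,0,-0.01],"claw":0,"turn":[0,0,0]},{"dp":[0,0,-0.01],"claw":0,"turn":[0,0,0]},{"dp":[0,0,-0.01],"claw":0,"turn":[0,0,0]}]}}

```text
t: 14.93
ee_pos: [589.0, -29.3, 157.3]
orientation: [-1.571, -0.028, 0.026]
ft_force: [-2.3, 0.4, 6.6]
width: 17.7
```

```bash
python3 st.py
python3 - <<'E'
from h import *
cap('wrist','wr12')
E
python3 car.py wr12
```

```text
t 14.93 p [589.02 -29.33 157.31] yaw 1.99 down [ 1.5e-03 -1.0e-04 -1.0e+00] xz 0.0015 F [-2.29  0.43  6.57] M [ 0.012  0.788 -0.02 ] w 17.74
wr12 (np.float64(-103.88355051263025), np.int64(3973))
```

35 mm and slowing; hold one more second.

Call:
{"method": "jog_arm", "body": {"steps": [{"dp":[0,0,-0.01],"claw":0,"turn":[0,0,0]},{"dp":[0,0,-0.01],"claw":0,"turn":[0,0,0]},{"dp":[0,0,-0.01],"claw":0,"turn":[0,0,0]},{"dp":[0,0,-0.01],"claw":0,"turn":[0,0,0]},{"dp":[0,0,-0.01],"claw":0,"turn":[0,0,0]},{"dp":[0,0,-0.01],"claw":0,"turn":[0,0,0]},{"dp":[0,0,-0.01],"claw":0,"turn":[0,0,0]},{"dp":[0,0,-0.01],"claw":0,"turn":[0,0,0]},{"dp":[0,0,-0.01],"claw":0,"turn":[0,0,0]},{"dp":[0,0,-0.01],"claw":0,"turn":[0,0,0]},{"dp":[0,0,-0.01],"claw":0,"turn":[0,0,0]},{"dp":[0,0,-0.01],"claw":0,"turn":[0,0,0]}]}}

```text
t: 15.98
ee_pos: [589.0, -29.3, 157.3]
orientation: [-1.571, -0.028, 0.026]
ft_force: [-2.7, 0.1, 7.1]
width: 18.3
```

```bash
python3 - <<'E'
from h import *
cap('wrist','wr13')
E
python3 car.py wr13
```

```text
wr13 (np.float64(-103.8770523793365), np.int64(3976))
```

Call:
{"method": "jog_arm", "body": {"steps": [{"dp":[-0.006,0,0.1],"claw":0,"turn":[0,0.0004,0]},{"dp":[-0.006,0,0.2],"claw":0,"turn":[0,0.0004,0]},{"dp":[-0.006,0,0.3],"claw":0,"turn":[0,0.0004,0]},{"dp":[-0.006,0,0.3],"claw":0,"turn":[0,0.0004,0]}]}}

```text
t: 16.37
ee_pos: [589.5, -29.4, 183.2]
orientation: [-1.571, -0.029, 0.025]
ft_force: [-0.0, -0.4, -1.5]
width: 17.8
```

```bash
python3 st.py
```

```text
t 16.37 p [589.47 -29.41 183.21] yaw 1.98 down [ 2.9e-03 -3.0e-04 -1.0e+00] xz 0.0029 F [-0.01 -0.36 -1.47] M [-0.061 -0.031  0.066] w 17.84
```

Call:
{"method": "jog_arm", "body": {"steps": [{"dp":[-0.013,0,0.15],"claw":0,"turn":[0,0.001,0]},{"dp":[-0.013,0,0.3],"claw":0,"turn":[0,0.001,0]},{"dp":[-0.013,0,0.5],"claw":0,"turn":[0,0.001,0]},{"dp":[-0.013,0,0.6],"claw":0,"turn":[0,0.001,0]},{"dp":[-0.013,0,0.6],"claw":0,"turn":[0,0.001,0]}]}}

```text
t: 16.78
ee_pos: [589.8, -29.5, 233.5]
orientation: [-1.571, -0.03, 0.024]
ft_force: [0.0, 0.5, -1.5]
width: 17.7
```

```bash
python3 st.py; python3 - <<'E'
from h import *
cap('wrist','wr14')
E
python3 car.py wr14; python3 rod.py wr14
```

```text
t 16.78 p [589.77 -29.5  233.52] yaw 1.99 down [ 3.9e-03 -6.0e-04 -1.0e+00] xz 0.0039 F [ 0.02  0.47 -1.5 ] M [-0.108  0.037  0.017] w 17.72
wr14 (np.float64(-103.74846422028101), np.int64(2548))
40 21 axis x,z [-0.75 -0.92] zmax 3.13 x [-3.64  1.94]
50 61 axis x,z [-0.79 -1.01] zmax 3.01 x [-4.41  2.98]
60 51 axis x,z [-0.76 -1.01] zmax 3.08 x [-4.51  3.17]
70 48 axis x,z [-0.75 -1.04] zmax 3.01 x [-4.7   2.57]
80 43 axis x,z [-0.75 -1.  ] zmax 3.16 x [-4.09  2.69]
90 17 axis x,z [-0.73 -1.15] zmax 2.77 x [-4.17  2.78]
ymax 95.03072100163696
```

View pics/wr14.png

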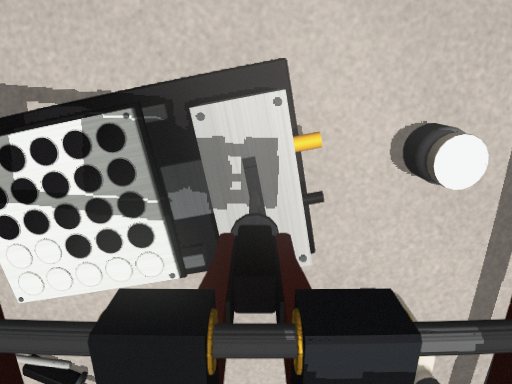

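Call:
{"method": "jog_arm", "body": {"steps": [{"dp":[-0.38,-0.9,0],"claw":0,"turn":[0,0.001,0]},{"dp":[-0.38,-0.9,0],"claw":0,"turn":[0,0.001,0]},{"dp":[-0.38,-0.9,0],"claw":0,"turn":[0,0.001,0]}]}}

```text
t: 17.13
ee_pos: [555.2, -105.2, 229.9]
orientation: [-1.572, -0.021, 0.03]
ft_force: [0.5, -0.2, -1.2]
width: 17.7
```

Call:
{"method": "jog_arm", "body": {"steps": [{"dp":[-0.38,-0.9,0],"claw":0,"turn":[0,0,0]},{"dp":[-0.38,-0.9,0],"claw":0,"turn":[0,0,0]},{"dp":[-0.38,-0.9,0],"claw":0,"turn":[0,0,0]}]}}

```text
t: 17.38
ee_pos: [521.9, -181.5, 228.7]
orientation: [-1.573, -0.015, 0.03]
ft_force: [-0.5, 0.0, -0.9]
width: 17.8
```

Call:
{"method": "jog_arm", "body": {"steps": [{"dp":[-0.38,-0.9,0],"claw":0,"turn":[0,0,0]},{"dp":[-0.38,-0.9,0],"claw":0,"turn":[0,0,0]},{"dp":[-0.38,-0.9,0],"claw":0,"turn":[0,0,0]},{"dp":[-0.38,-0.9,0],"claw":0,"turn":[0,0,0]}]}}

```text
t: 17.72
ee_pos: [490.5, -254.6, 227.8]
orientation: [-1.572, -0.011, 0.028]
ft_force: [1.2, 0.5, -0.9]
width: 17.9
```

```bash
python3 st.py
```

```text
t 17.72 p [ 490.52 -254.57  227.8 ] yaw 1.44 down [-0.0105 -0.0016 -0.9999] xz -0.0105 F [ 1.17  0.46 -0.9 ] M [-0.025  0.002  0.047] w 17.92
```

Call:
{"method": "jog_arm", "body": {"steps": [{"dp":[-0.276,-0.81,0],"claw":0,"turn":[0.0005,-0.0033,0.003]},{"dp":[-0.276,-0.81,0],"claw":0,"turn":[0.0005,-0.0033,0.003]},{"dp":[-0.276,-0.81,-0.2],"claw":0,"turn":[0.0005,-0.0033,0.003]},{"dp":[-0.276,-0.81,-0.3],"claw":0,"turn":[0.0005,-0.0033,0.003]},{"dp":[-0.276,-0.81,-0.3],"claw":0,"turn":[0.0005,-0.0033,0.003]},{"dp":[-0.276,-0.81,-0.3],"claw":0,"turn":[0.0005,-0.0033,0.003]}]}}

```text
t: 18.22
ee_pos: [468.6, -317.7, 203.0]
orientation: [-1.569, -0.027, 0.03]
ft_force: [-0.2, 0.3, -1.4]
width: 17.8
```

```bash
python3 st.py; python3 - <<'E'
from h import *
cap('wrist','wr15')
P=pts('wr15')
blk=P[(abs(P[...,0]-468)<40)&(abs(P[...,1]+318)<45)&(abs(P[...,2]-84)<2.5)]
print(np.median(blk[:,2]),cv2.minAreaRect(blk[:,:2].astype(np.float32)))
m=(np.hypot(P[...,0]-468,P[...,1]+320)<14)&(P[...,2]<78)
print(m.sum(),P[m].mean(0))
crop('wr15',200,100,310,240,5,'wr15c')
E
python3 rod.py wr15; python3 st.py
```

```text
t 18.22 p [ 468.55 -317.67  202.96] yaw 2.05 down [-0.0018  0.0016 -1.    ] xz -0.0018 F [-0.21  0.29 -1.44] M [-0.108  0.085  0.025] w 17.81
83.7483823456767 ((468.2202453613281, -320.27923583984375), (60.1453742980957, 60.187164306640625), 2.550053596496582)
133 [ 468.4368641  -326.43914664   56.47971251]
40 20 axis x,z [-0.6  -0.96] zmax 3.19 x [-3.4   1.95]
50 60 axis x,z [-0.78 -0.99] zmax 3.05 x [-4.37  2.97]
60 55 axis x,z [-0.72 -1.01] zmax 3.01 x [-4.55  3.13]
70 46 axis x,z [-0.75 -1.01] zmax 3.05 x [-4.69  2.64]
80 40 axis x,z [-0.68 -1.04] zmax 3.04 x [-4.1   2.68]
90 19 axis x,z [-0.77 -1.13] zmax 2.82 x [-4.18  2.78]
ymax 95.0646304982461
t 18.32 p [ 469.16 -318.34  204.03] yaw 2.07 down [ 0.e+00  1.e-04 -1.e+00] xz 0.0 F [-0.75 -0.07 -0.45] M [-0.061  0.068  0.028] w 17.65
```

View pics/wr15c.png

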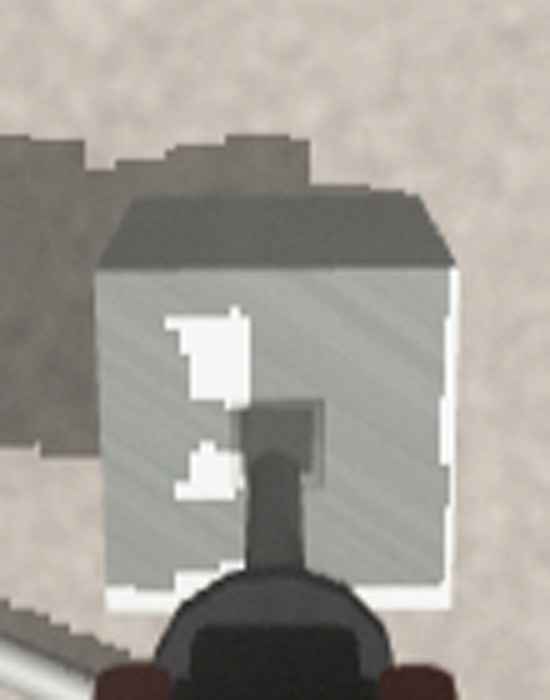

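Call:
{"method": "jog_arm", "body": {"steps": [{"dp":[-0.003,-0.012,-0.1],"claw":0,"turn":[0,0,0]},{"dp":[-0.003,-0.012,-0.2],"claw":0,"turn":[0,0,0]},{"dp":[-0.003,-0.012,-0.22],"claw":0,"turn":[0,0,0]},{"dp":[-0.003,-0.012,-0.22],"claw":0,"turn":[0,0,0]},{"dp":[-0.003,-0.012,-0.22],"claw":0,"turn":[0,0,0]}]}}

```text
t: 18.73
ee_pos: [468.8, -319.1, 186.2]
orientation: [-1.57, -0.028, 0.029]
ft_force: [0.3, -0.9, -0.7]
width: 17.7
```

```bash
python3 st.py
```

```text
t 18.73 p [ 468.82 -319.15  186.17] yaw 2.07 down [-4.e-04  5.e-04 -1.e+00] xz -0.0004 F [ 0.28 -0.94 -0.74] M [-0.102  0.046  0.017] w 17.71
```

Call:
{"method": "jog_arm", "body": {"steps": [{"dp":[0.002,-0.002,-0.06],"claw":0,"turn":[0,0,0]},{"dp":[0.002,-0.002,-0.12],"claw":0,"turn":[0,0,0]},{"dp":[0.002,-0.002,-0.18],"claw":0,"turn":[0,0,0]},{"dp":[0.002,-0.002,-0.18],"claw":0,"turn":[0,0,0]}]}}

```text
t: 19.07
ee_pos: [468.3, -318.9, 170.6]
orientation: [-1.569, -0.027, 0.03]
ft_force: [-0.1, 0.6, -1.9]
width: 18.0
```

```bash
python3 st.py
```

```text
t 19.07 p [ 468.32 -318.94  170.56] yaw 2.06 down [-0.002   0.0015 -1.    ] xz -0.0019 F [-0.08  0.62 -1.85] M [-0.034  0.067 -0.016] w 17.97
```

Call:
{"method": "jog_arm", "body": {"steps": [{"dp":[0.01,-0.005,-0.1],"claw":0,"turn":[-0.0007,-0.0009,0]},{"dp":[0.01,-0.005,-0.2],"claw":0,"turn":[-0.0007,-0.0009,0]},{"dp":[0.01,-0.005,-0.3],"claw":0,"turn":[-0.0007,-0.0009,0]},{"dp":[0.01,-0.005,-0.4],"claw":0,"turn":[-0.0007,-0.0009,0]},{"dp":[0.01,-0.005,-0.4],"claw":0,"turn":[-0.0007,-0.0009,0]}]}}

```text
t: 19.48
ee_pos: [468.1, -318.6, 136.4]
orientation: [-1.569, -0.027, 0.03]
ft_force: [-0.6, 0.5, -2.2]
width: 17.8
```

```bash
python3 st.py
```

```text
t 19.48 p [ 468.1  -318.59  136.42] yaw 2.06 down [-0.0018  0.0012 -1.    ] xz -0.0017 F [-0.65  0.45 -2.17] M [-0.071  0.066 -0.003] w 17.83
```

Call:
{"method": "jog_arm", "body": {"steps": [{"dp":[0.01,-0.01,-0.08],"claw":0,"turn":[-0.0007,-0.0009,0]},{"dp":[0.01,-0.01,-0.16],"claw":0,"turn":[-0.0007,-0.0009,0]},{"dp":[0.01,-0.01,-0.24],"claw":0,"turn":[-0.0007,-0.0009,0]},{"dp":[0.01,-0.01,-0.32],"claw":0,"turn":[-0.0007,-0.0009,0]},{"dp":[0.01,-0.01,-0.32],"claw":0,"turn":[-0.0007,-0.0009,0]}]}}

```text
t: 19.9
ee_pos: [468.2, -318.9, 109.4]
orientation: [-1.57, -0.028, 0.029]
ft_force: [-1.1, -0.2, -1.1]
width: 17.7
```

```bash
python3 st.py
```

```text
t 19.9 p [ 468.21 -318.91  109.38] yaw 2.06 down [-7.e-04  2.e-04 -1.e+00] xz -0.0007 F [-1.14 -0.19 -1.05] M [-0.056  0.085 -0.078] w 17.71
```

Call:
{"method": "jog_arm", "body": {"steps": [{"dp":[0.004,-0.004,-0.03],"claw":0,"turn":[0,0,0]},{"dp":[0.004,-0.004,-0.06],"claw":0,"turn":[0,0,0]},{"dp":[0.004,-0.004,-0.06],"claw":0,"turn":[0,0,0]}]}}

```text
t: 20.15
ee_pos: [468.4, -319.1, 104.2]
orientation: [-1.57, -0.027, 0.029]
ft_force: [0.2, 0.5, -1.7]
width: 17.7
```

Call:
{"method": "jog_arm", "body": {"steps": [{"dp":[0,0,-0.012],"claw":0,"turn":[0,0,0]},{"dp":[0,0,-0.025],"claw":0,"turn":[0,0,0]},{"dp":[0,0,-0.025],"claw":0,"turn":[0,0,0]}]}}

```text
t: 20.4
ee_pos: [468.6, -319.3, 103.4]
orientation: [-1.57, -0.028, 0.029]
ft_force: [-2.6, 1.3, 8.8]
width: 18.1
```

```bash
python3 st.py
```

```text
t 20.4 p [ 468.61 -319.32  103.41] yaw 2.06 down [-6.e-04  1.e-04 -1.e+00] xz -0.0006 F [-2.57  1.28  8.79] M [0.298 0.534 0.009] w 18.06
```

Call:
{"method": "jog_arm", "body": {"steps": [{"dp":[0,0,0.004],"claw":0,"turn":[0,0,0]},{"dp":[0,0,0.004],"claw":0.3,"turn":[0,0,0]},{"dp":[0,0,0.004],"claw":0.6,"turn":[0,0,0]},{"dp":[0,0,0.004],"claw":0.6,"turn":[0,0,0]},{"dp":[0,0,0.004],"claw":0.6,"turn":[0,0,0]}]}}

```text
t: 20.82
ee_pos: [468.6, -319.3, 103.7]
orientation: [-1.571, -0.028, 0.029]
ft_force: [0.2, 0.2, 0.0]
width: 40.9
```

```bash
python3 st.py
```

```text
t 20.82 p [ 468.63 -319.31  103.69] yaw 2.06 down [-5.e-04  1.e-04 -1.e+00] xz -0.0005 F [0.22 0.18 0.02] M [-0.08   0.105  0.006] w 40.93
```

Call:
{"method": "jog_arm", "body": {"steps": [{"dp":[0,0,0.2],"claw":0.6,"turn":[0,0,0]},{"dp":[0,0,0.5],"claw":0.6,"turn":[0,0,0]},{"dp":[0,0,0.8],"claw":0.6,"turn":[0,0,0]},{"dp":[0,0,1],"claw":0.6,"turn":[0,0,0]}]}}

```text
t: 21.15
ee_pos: [469.1, -319.7, 185.5]
orientation: [-1.571, -0.029, 0.028]
ft_force: [0.0, 0.4, 0.1]
width: 53.0
```

Call:
{"method": "jog_arm", "body": {"steps": [{"dp":[0,0.8,0.8],"claw":0.6,"turn":[0,0,0]},{"dp":[0,0.8,0.8],"claw":0.6,"turn":[0,0,0]},{"dp":[0,0.8,0.8],"claw":0.6,"turn":[0,0,0]},{"dp":[0,0.8,0.8],"claw":0.6,"turn":[0,0,0]}]}}

```text
t: 21.48
ee_pos: [470.3, -255.0, 251.7]
orientation: [-1.574, -0.034, 0.026]
ft_force: [1.2, 0.1, -0.4]
width: 52.7
```

```bash
python3 st.py; python3 - <<'E'
from h import *
cap('wrist','wr16');cap('side','side7');cap('top','top7')
crop('side7',130,170,330,320,4,'s7c')
P=pts('wr16')
m=(np.hypot(P[...,0]-468,P[...,1]+319)<25)&(P[...,2]>135)&(P[...,2]<155)
q=P[m];print(len(q),np.median(q[:,2]),q.mean(0).round(1))
fl=P[(np.hypot(P[...,0]-468,P[...,1]+318)<20)&(P[...,2]>86)&(P[...,2]<93)]
print('flange',np.median(fl[:,2]),len(fl))
E
python3 car.py wr16
```

```text
t 21.48 p [ 470.31 -255.04  251.72] yaw 2.19 down [ 0.0046 -0.003  -1.    ] xz 0.0045 F [ 1.19  0.14 -0.35] M [-0.109  0.024  0.069] w 52.71
430 144.41244299440731 [ 468.1 -317.9  143.5]
flange 88.7807406337493 223Traceback (most recent call last):
  File "car.py", line 8, in <module>
    for t in sys.argv[1:]: print(t,edge(t))
                                   ~~~~^^^
  File "car.py", line 7, in edge
    return np.percentile(X[m],98),m.sum()
           ~~~~~~~~~~~~~^^^^^^^^^
    return _quantile_unchecked(
        a, q, axis, out, overwrite_input, method, keepdims, weights)
    return _ureduce(a,
                    func=_quantile_ureduce_func,
    ...<5 lines>...
                    overwrite_input=overwrite_input,
                    method=method)
    r = func(a, **kwargs)
    result = _quantile(arr,
                       quantiles=q,
    ...<2 lines>...
                       out=out,
                       weights=wgt)
    slices_having_nans = np.isnan(arr[-1, ...])
                                  ~~~^^^^^^^^^
IndexError: index -1 is out of bounds for axis 0 with size 0
```

View pics/wr16.png

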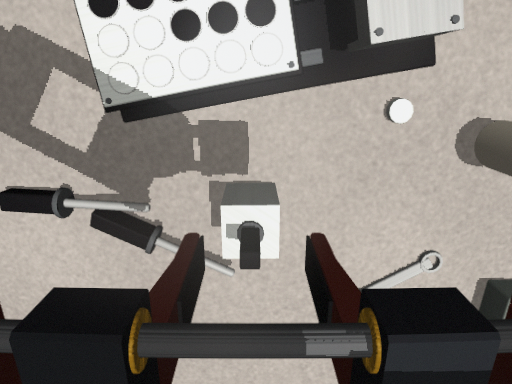

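View pics/s7c.png

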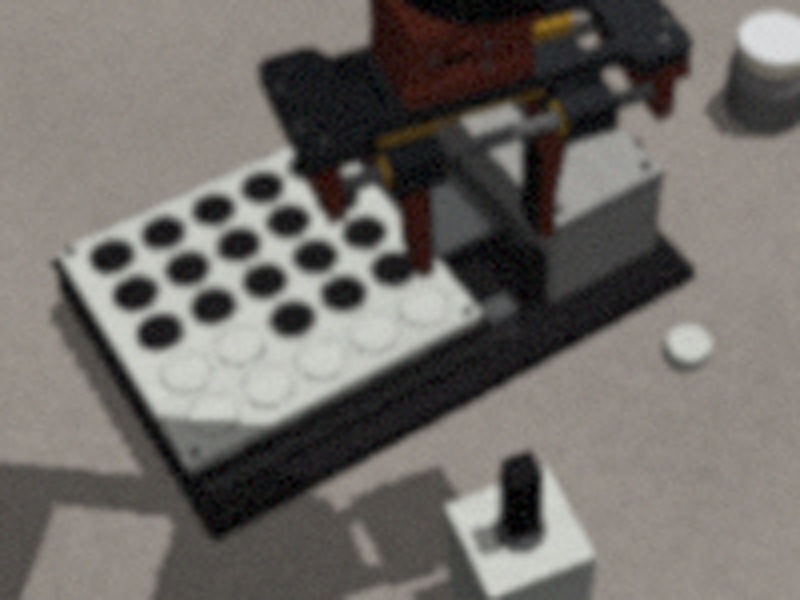

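View pics/top7.png

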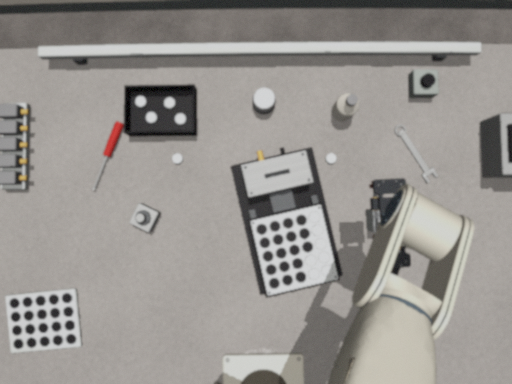

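The wrist view shows the key upright at about (250,245), with its flange at z ≈ 88.8 (home is 89) and its handle top at 144.4, the same as before. The tray is fully out, the gripper is clear, and the bystanders haven't moved. I'll hand the job in.

```bash
python3 -c "
from h import *
print(ctrl.close_job())"
```

```text
the job is handed in; nothing more can be done
None
```

The job is done and handed in at about 21.5 s. I took the smallest key from its holder and put its rod through the slot. I found the tab about 12 mm towards +y from the slot's middle, with its top 23 mm below the housing face. I pressed it about 7 mm and held it until the carriage stopped, then put the key back and let go.

**Last checks**
- **Force:** readings between moves peaked at about 10 N while pressing the tab and about 10 N while seating the key, after allowing for the key's weight. I did not see forces during a move.
- **Carriage:** it measured 34.9 mm out and was no longer moving when I withdrew. My edge measurement reads up to about 1 mm short, so I take this as the full 36 mm. The last automatic measurement failed because the tray edge was out of the wrist camera's view, but the side and top pictures still show the tray out.
- **Key:** it stands upright with its flange top at z ≈ 88.8 mm (89 is home). Its handle top is at the same height as before I took it.
- **Gripper and other things:** the gripper is clear of everything. The listed bystanders look unmoved in the top picture.

**One oddity:** two larger look-alike keys stood free on their tips at the start. They were lying on the table by my second look, before the arm had come near them.

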